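# Put the lids on the pots before firing

## Robot

A 6-joint arm with a two-finger parallel gripper is mounted at the origin on a cart in front of the work surface, level with it; the furniture and walls round the work are solid. World frame = base frame: x ahead of the robot, y to its left, z up, the work surface at z = 0. Lengths are in m, angles in rad, forces in N, time in s.
With the tool pointing down it reaches from about 0.25 to 0.725 m from the base axis. Payload 4 kg.
Tool frame: the origin (TCP) lies between the finger pads; the fingertips stand 17 mm ahead of it and the grasp point (between the pads) lies 2 mm behind it; z points along the fingers, x is the direction in which the jaws open and shut, and the axes are right-handed (so a half turn about z gives the same grasp; the last joint's range is limited). The gripper opens to 85 mm and grips with 20 to 120 N. Pads are 22 mm wide; open, the fingers measure 114 mm over their backs; the gripper's body (76 mm by 85 mm) begins 54 mm behind the grasp point. The pads swing forward as they close: fully open they stand 13 mm farther back than shut.
Start: joints at [1.282, 0.241, 0.005, 1.335, 0, 1.571], TCP at [0.142, 0.479, 0.248] pointing down, gripper open.
Joint ranges: [-2.72, 2.72], [-1.05, 1.87], [-1.09, 1.28], [-1.99, 2.15], [-1.42, 1.44], [-3.14, 3.14]. Speed limits (rad/s): [2.79, 2.79, 3.14, 3.14, 3.14, 3.14].

## Interface

Orientations are given as a unit quaternion [x, y, z, w].
In Python, from workcell import telemetry, cams, workorder gives the robot as it stands. The module is installed in compiled form; this text tells all that it offers.
- The arm moves only by the tool apply_moves, never from a script. Its argument "moves" is a list that holds one entry, the list of rows, each a list of 4 numbers: the shift along the tool's x, y, z in mm, then the turn about the tool's z in degrees. A call has exactly 10 rows; each row shifts and turns the pose as measured when the row begins, along the tool's axes as they then stand; what a row does not reach is not made up. A row lasts 1/10 s, in which the tool goes at most 50 mm and 8.59 degrees, less where a joint would pass 70% of its speed; a pose out of reach is approached as far as the arm can. A call with a gripper value outside its range is refused whole. "hand" is the gripper's target within -1 to 1 (fully open at 1, half-way at 0, shut at -1), set as the call begins (left out, the last holds). The fingers move at their own pace and stop on an object; the grip force is fixed at half the most. Time passes only in rows, so rows that do not move let the fingers close, or fill a call up. It gives the time, the measured TCP pose, the force and the opening at its end, in the units of the state.
- telemetry.get_obs(): the state, without advancing time (a new reading comes with each control period).
- cams.camera(name): name is "side" or "top" or "wrist"; returns a dict with "color" (384x512x3 uint8, red, green, blue), "fovy" (degrees; the focal length in pixels is half the picture's height over the tangent of half this angle, whatever the lens; pixels are square), "cx", "cy" (the principal point, pixels), "k1" (the pictures are not rectified: a ray, as slopes to the right and down, at radius r is drawn at 1 + k1 r^2 times it, then the intrinsics apply), "camera_from_world" (4x4, takes a point from world to camera coordinates). Camera axes: x right, y down, z forward; pixel columns grow to the right and rows downward; lengths in m; the calibration is good to about 2 mm. A picture is of the moment at which its call begins. There is no depth.
- workorder.job_done(): hands the job in, once; it reports no verdict.
The state is a dict: "clock": time; "joint_pos": joint angles; "joint_vel": joint speeds; "tau": joint torques, N m; "eef_pos": TCP position; "tool_rot": TCP orientation; "ft_force": force on the tool from outside, world axes, zero at the start; "ft_torque": the same for the moment, N m; "grip_width": finger opening in m.
Only numpy, scipy, OpenCV 4.12 (cv2) and the standard library are available. Lean on these libraries where they do the work, as an engineer would, in place of code of your own. Each camera call takes 0.05 s, during which the arm holds its last target. There are 200 camera calls.

## Task

These four clay pots are dry and ready for the kiln, and each must be fired with its own lid on so that the two keep their fit: take the four lids from their board and set each one on the pot it was made for, fully home on the rim with its skirt inside the mouth. The clay is brittle, so set the lids down gently, do not let them drop, and leave the pots standing where they are.

Things in the scene. Friction and masses are not known exactly. Their poses are not given: they have to be found in the camera images.
- large_jar: The larger round jar, terracotta, open on top: 96 tall, belly 117 across, rim 108 across, mouth 90 across, about 0.85 kg. Loose, of dry clay, standing upright on an 26 mm high wooden board. Origin: centre of its underside, z up. (Sizes in mm.)
- small_jar: The smaller round jar, same clay: 72 tall, belly 84 across, rim 78 across, mouth 62 across, about 0.6 kg. Loose, of dry clay, standing upright on an 26 mm high wooden board. Origin: centre of its underside, z up. (Sizes in mm.)
- tea_caddy: The square caddy, same clay, rounded corners: 90 x 90, 90 tall, mouth 72 x 72, about 0.8 kg. Loose, of dry clay, standing upright on an 26 mm high wooden board. Origin: centre of its underside, z up. x and y run square to its sides. (Sizes in mm.)
- butter_dish: The oblong butter dish, same clay, rounded corners, a small lug at either end: 88 (x) x 134 (y), 58 tall, mouth 70 x 116, about 0.75 kg. Loose, of dry clay, standing upright on an 26 mm high wooden board. Origin: centre of its underside, z up. y runs along its length. (Sizes in mm.)
- large_jar_lid: Round lid of the larger jar, 109 across, 48 tall with its round knob, about 0.13 kg. Origin: centre of its underside, z up. Skirt z 0 to 12, tapered to guide itself into the mouth (3.5 clear of the mouth all round at its top, 10 at its bottom); the plate above it (z 12 to 22) rests on the rim. Knob 25 across, from z = 22 to 48 on the centre line. (Sizes in mm.)
- small_jar_lid: Round lid of the smaller jar, 79 across, 48 tall with its round knob, about 0.08 kg. Origin: centre of its underside, z up. Skirt z 0 to 12, tapered to guide itself into the mouth (3.5 clear of the mouth all round at its top, 10 at its bottom); the plate above it (z 12 to 22) rests on the rim. Knob 22 across, from z = 22 to 48 on the centre line. (Sizes in mm.)
- tea_caddy_lid: Square lid of the caddy, 91 x 91, 47 tall, about 0.12 kg. Origin: centre of its underside, z up. Skirt z 0 to 12, tapered to guide itself into the mouth (3.5 clear of the mouth all round at its top, 10 at its bottom); the plate above it (z 12 to 22) rests on the rim. Square knob 23 x 23 on the centre, z 22 to 47. x, y square to the sides; fits any quarter turn. (Sizes in mm.)
- butter_dish_lid: Oblong lid of the butter dish, 89 (x) x 135 (y), 46 tall, about 0.14 kg. Origin: centre of its underside, z up. Skirt z 0 to 12, tapered to guide itself into the mouth (3.5 clear of the mouth all round at its top, 10 at its bottom); the plate above it (z 12 to 22) rests on the rim. Handle: arched bar 14 thick along y, level for 40 at z 32 to 46. Fits either way round. (Sizes in mm.)

How it is judged:
At the end, for the whole second after the job is handed in: Each of the four lids sits on its own pot: centred within 10 mm, its plate down on the rim (height within 4 mm of fully seated), level and the pot upright within 0.1 rad, the square and oblong lids turned to their pot within 0.15 rad; no pot more than 40 mm from where it stood; everything at rest (horizontal distance between large_jar_lid and large_jar below 0.01 m and z of large_jar_lid in the frame of large_jar between 0.08 and 0.088 m and angle between each of large_jar_lid, large_jar, small_jar_lid, small_jar, tea_caddy_lid, tea_caddy, butter_dish_lid, butter_dish's own z axis and vertical below 0.1 rad and distance of each of large_jar, small_jar, tea_caddy, butter_dish from where it was at the start of the episode below 0.04 m and linear speed of each of large_jar_lid, large_jar, small_jar_lid, small_jar, tea_caddy_lid, tea_caddy, butter_dish_lid, butter_dish below 0.02 m/s and horizontal distance between small_jar_lid and small_jar below 0.01 m and z of small_jar_lid in the frame of small_jar between 0.056 and 0.064 m and horizontal distance between tea_caddy_lid and tea_caddy below 0.01 m and z of tea_caddy_lid in the frame of tea_caddy between 0.074 and 0.082 m and horizontal distance between butter_dish_lid and butter_dish below 0.01 m and z of butter_dish_lid in the frame of butter_dish between 0.042 and 0.05 m and angle between the y axis of butter_dish_lid and the y axis of butter_dish, either way round below 0.15 rad and (angle between the x axis of tea_caddy_lid and the x axis of tea_caddy, either way round below 0.15 rad or angle between the x axis of tea_caddy_lid and the y axis of tea_caddy, either way round below 0.15 rad)); the robot touches nothing.
It fails at once if the large jar is knocked over or shoved more than 40 mm (angle between large_jar's own z axis and vertical above 0.35 rad or distance of large_jar from where it was at the start of the episode above 0.04 m).
It fails at once if the small jar is knocked over or shoved more than 40 mm (angle between small_jar's own z axis and vertical above 0.35 rad or distance of small_jar from where it was at the start of the episode above 0.04 m).
It fails at once if the tea caddy is knocked over or shoved more than 40 mm (angle between tea_caddy's own z axis and vertical above 0.35 rad or distance of tea_caddy from where it was at the start of the episode above 0.04 m).
It fails at once if the butter dish is knocked over or shoved more than 40 mm (angle between butter_dish's own z axis and vertical above 0.35 rad or distance of butter_dish from where it was at the start of the episode above 0.04 m).
It fails at once if a lid is let fall (it drops freely, out of the fingers, faster than 0.7 m/s, that is from more than about 25 mm) ((linear speed of large_jar_lid above 0.7 m/s and contact force between the fingers and large_jar_lid below 0.02 N) or (linear speed of small_jar_lid above 0.7 m/s and contact force between the fingers and small_jar_lid below 0.02 N) or (linear speed of tea_caddy_lid above 0.7 m/s and contact force between the fingers and tea_caddy_lid below 0.02 N) or (linear speed of butter_dish_lid above 0.7 m/s and contact force between the fingers and butter_dish_lid below 0.02 N)).
It also fails if it takes over 109 s, if anything falls off the work surface, if the arm or the gripper's body presses on something with over 40 N, if the wrist force passes 120 N, or if a joint passes its speed limit or range.

## Working session

There is one attempt and no reset: what is moved stays moved. The work goes in short steps, Python scripts to look and compute and a tool call to move; the robot and the scene stay as the last step left them, time stands still between calls to the robot, and variables do not carry over. Pictures are saved under pics/ and viewed, about 12 in all and at most 16, crops included, and the job is handed in when it is done.

Besides the shell and the picture viewer there is one more tool, called after "Request:" in YAML: its name, and indented under it one key for each argument. apply_moves: Moves the arm, as the interface text tells. Its arguments: {"type":"object","properties":{"moves":{"type":"array"},"hand":{"type":"number"}},"required":["moves"]}

```bash
mkdir -p pics && cat > h.py <<'E'
import numpy as np, cv2
from workcell import telemetry, cams, workorder
from scipy.spatial.transform import Rotation as R
def cam(n):
    c=cams.camera(n); c['T']=np.array(c['camera_from_world']); im=np.array(c['color'],np.uint8)
    c['im']=cv2.cvtColor(im,cv2.COLOR_RGB2BGR); c['f']=im.shape[0]/2/np.tan(np.radians(c['fovy'])/2); return c
def ray(c,u,v):
    xd,yd=(u-c['cx'])/c['f'],(v-c['cy'])/c['f']; x,y=xd,yd
    for _ in range(50):
        s=1+c['k1']*(x*x+y*y); x,y=xd/s,yd/s
    Rm=c['T'][:3,:3]; return -Rm.T@c['T'][:3,3], Rm.T@np.array([x,y,1.])
def onz(c,u,v,z):
    o,d=ray(c,u,v); return o+d*(z-o[2])/d[2]
def proj(c,p):
    q=c['T'][:3,:3]@np.array(p)+c['T'][:3,3]; x,y=q[0]/q[2],q[1]/q[2]; s=1+c['k1']*(x*x+y*y)
    return c['cx']+c['f']*x*s, c['cy']+c['f']*y*s
def tri(*obs):
    A=np.zeros((3,3));b=np.zeros(3)
    for c,u,v in obs:
        o,d=ray(c,u,v); d/=np.linalg.norm(d); P=np.eye(3)-np.outer(d,d); A+=P;b+=P@o
    p=np.linalg.solve(A,b); return p,[np.linalg.norm((np.eye(3)-np.outer(d/np.linalg.norm(d),d/np.linalg.norm(d)))@(p-o)) for o,d in (ray(*x) for x in obs)]
E
python3 - <<'E'
from h import *
import pickle
o=telemetry.get_obs()
print({k:np.round(v,3) for k,v in o.items()})
D={}
for n in ('top','side','wrist'):
    c=cam(n); D[n]=c; cv2.imwrite(f'pics/{n}0.png',c['im']); print(n,c['fovy'],c['cx'],c['cy'],c['k1'],'pos',-c['T'][:3,:3].T@c['T'][:3,3],c['T'][2,:3])
pickle.dump(D,open('d0.pkl','wb'))
E
```

```text
{'clock': np.float64(0.0), 'joint_pos': array([ 1.282,  0.241,  0.004,  1.335, -0.   ,  1.571]), 'joint_vel': array([0.002, 0.001, 0.002, 0.   , 0.   , 0.   ]), 'tau': array([-1.0000e-03, -3.7232e+01,  2.5241e+01,  1.7000e-02, -0.0000e+00,
       -0.0000e+00]), 'eef_pos': array([0.142, 0.479, 0.247]), 'tool_rot': array([ 0.801,  0.598, -0.001,  0.001]), 'ft_force': array([ 0.295, -0.07 , -1.039]), 'ft_torque': array([ 0.019, -0.003,  0.012]), 'grip_width': np.float64(0.085)}
top 57.88488778037737 258.01961773040847 191.86493930577288 0.035951389586150566 pos [ 0.46848935 -0.01416538  0.89635979] [ 0.10106879  0.04437784 -0.99388918]
side 44.50749170808779 257.1553369320813 198.49291630112032 0.05347273937639653 pos [ 0.51159991 -0.92672604  0.68866632] [ 0.04740503  0.83510918 -0.54803779]
wrist 64.0743416654847 254.1923132973683 193.02413234345255 -0.042956468915396284 pos [0.07476198 0.49958833 0.37317542] [ 0.2632199  -0.08014661 -0.96140096]
```

View pics/top0.png

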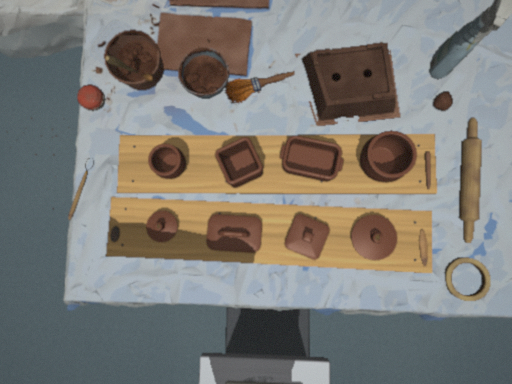

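View pics/side0.png

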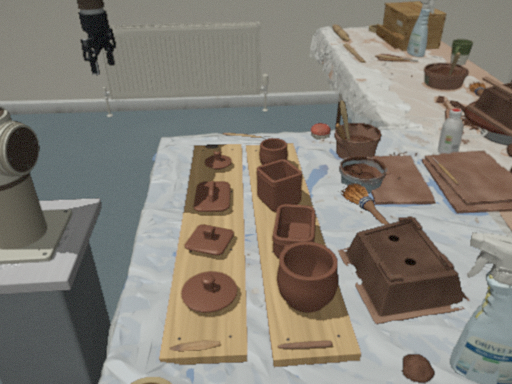

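View pics/wrist0.png

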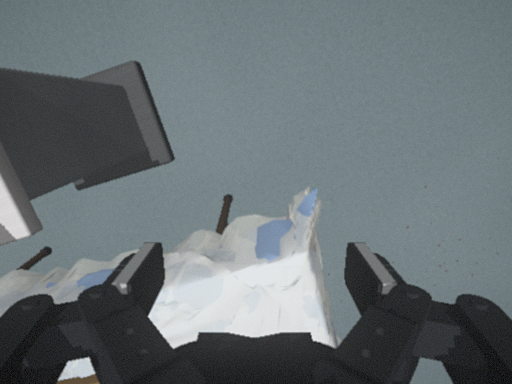

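```bash
python3 - <<'E'
from h import *
import pickle
D=pickle.load(open('d0.pkl','rb'))
for n,roi in (('top',(105,125,445,275)),('side',(165,120,365,365))):
    c=D[n]; im=c['im']; lab=cv2.cvtColor(im,cv2.COLOR_BGR2LAB).astype(int); hsv=cv2.cvtColor(im,cv2.COLOR_BGR2HSV).astype(int)
    x0,y0,x1,y1=roi
    m=((hsv[...,0]<10)|(hsv[...,0]>170))&(hsv[...,1]>60); M=np.zeros(m.shape,np.uint8); M[y0:y1,x0:x1]=m[y0:y1,x0:x1]*255
    M=cv2.morphologyEx(M,cv2.MORPH_OPEN,np.ones((3,3)))
    cs=[k for k in cv2.findContours(M,cv2.RETR_EXTERNAL,cv2.CHAIN_APPROX_NONE)[0] if cv2.contourArea(k)>150]
    v=cv2.resize(im,None,fx=3,fy=3,interpolation=cv2.INTER_CUBIC)
    for k in cs:
        cv2.drawContours(v,[k*3+1],-1,(0,255,0),1); mo=cv2.moments(k); print(n,np.round([mo['m10']/mo['m00'],mo['m01']/mo['m00']],1),cv2.contourArea(k),np.round(np.r_[cv2.minAreaRect(k)[1],cv2.minAreaRect(k)[2]],1))
    v=v[y0*3:y1*3,x0*3:x1*3]; v=v if n=='side' else cv2.resize(v,None,fx=.78,fy=.78); cv2.imwrite(f'pics/{n}seg.png',v[:600] if n=='top' else cv2.resize(v,None,fx=.8,fy=.8)); print(v.shape)
E
```

```text
top [362.6 236.6] 232.0 [18.6 28.4 32.7]
top [379.7 225.8] 156.0 [23.1 12.8 54.5]
top [308.5 235.3] 700.5 [35.3 34.1 23.2]
top [234.3 227.2] 551.0 [51.7 32.7  2.9]
top [322.7 161.6] 193.0 [23. 20. 90.]
top [242.9 158.5] 267.5 [19.7 29.9 58. ]
top [380.5 152.7] 318.5 [27.2 28.7  7.1]
(351, 796, 3)
side [320.2 128.9] 166.0 [11. 18. 90.]
(735, 600, 3)
```

View pics/topseg.png

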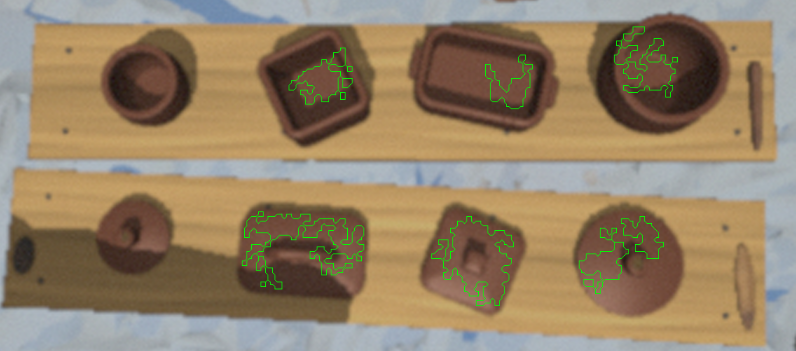

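View pics/sideseg.png

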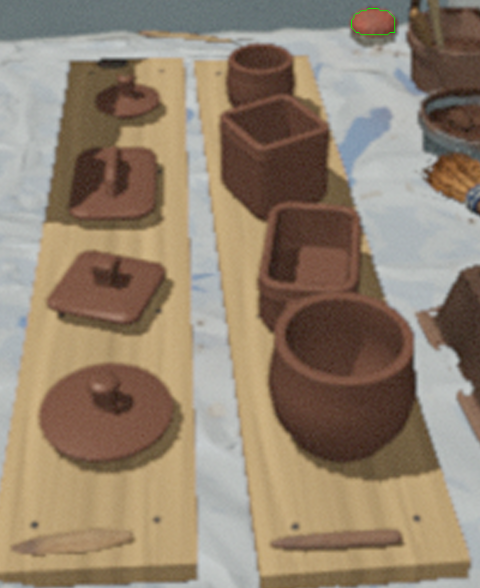

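```bash
cat >> h.py <<'E'
def claymask(im):
    lab=cv2.cvtColor(cv2.GaussianBlur(im,(3,3),0),cv2.COLOR_BGR2LAB).astype(float); a,b=lab[...,1]-128,lab[...,2]-128
    M=((a>4)&(b<1.6*a)).astype(np.uint8)*255
    return cv2.morphologyEx(cv2.morphologyEx(M,cv2.MORPH_CLOSE,np.ones((3,3))),cv2.MORPH_OPEN,np.ones((3,3)))
E
python3 - <<'E'
from h import *
import pickle
D=pickle.load(open('d0.pkl','rb'))
out=[]
for n,roi in (('top',(105,125,445,275)),('side',(165,130,345,345))):
    c=D[n]; x0,y0,x1,y1=roi; f=claymask(c['im']); M=np.zeros_like(f); M[y0:y1,x0:x1]=f[y0:y1,x0:x1]
    cs=[k for k in cv2.findContours(M,cv2.RETR_EXTERNAL,cv2.CHAIN_APPROX_NONE)[0] if cv2.contourArea(k)>150]
    v=cv2.resize(c['im'],None,fx=3,fy=3,interpolation=cv2.INTER_CUBIC)
    for k in cs:
        cv2.drawContours(v,[k*3+1],-1,(0,255,0),1); mo=cv2.moments(k); print(n,np.round([mo['m10']/mo['m00'],mo['m01']/mo['m00']],1),cv2.contourArea(k),np.round(np.r_[cv2.minAreaRect(k)[1],cv2.minAreaRect(k)[2]],1))
    v=v[y0*3:y1*3,x0*3:x1*3]; out.append(v)
a=cv2.resize(out[0],None,fx=.5,fy=.5); b=cv2.resize(out[1],None,fx=.55,fy=.55)
W=np.zeros((600,800,3),np.uint8); W[:a.shape[0],:a.shape[1]]=a; b=b[:600-a.shape[0]]; W[a.shape[0]:a.shape[0]+b.shape[0],:b.shape[1]]=b
cv2.imwrite('pics/seg2.png',W)
E
```

```text
top [373.7 236.9] 1458.5 [42. 43. 90.]
top [306.7 236.1] 1196.0 [36.1 35.6 22.6]
top [233.8 232.9] 1710.0 [52.9 35.4  4.4]
top [161.6 225.8] 657.0 [29. 29. 90.]
top [166.4 160.7] 870.5 [35.5 31.6 31. ]
top [239.2 161.6] 1414.5 [40.8 38.2 65.2]
top [311.3 157.6] 1987.0 [61.9 37.7 12.5]
top [388.2 155.7] 2032.0 [47.4 54.9 56.3]
side [208.7 291.7] 1612.5 [39. 53. 90.]
side [209.3 239.7] 911.5 [43.9 27.1  9.9]
side [212.3 196.3] 873.5 [28. 34. 90.]
side [217.7 161.1] 250.0 [19.1 19.8 45. ]
side [294.7 233.2] 7091.5 [177.9  61.9  77.3]
```

View pics/seg2.png

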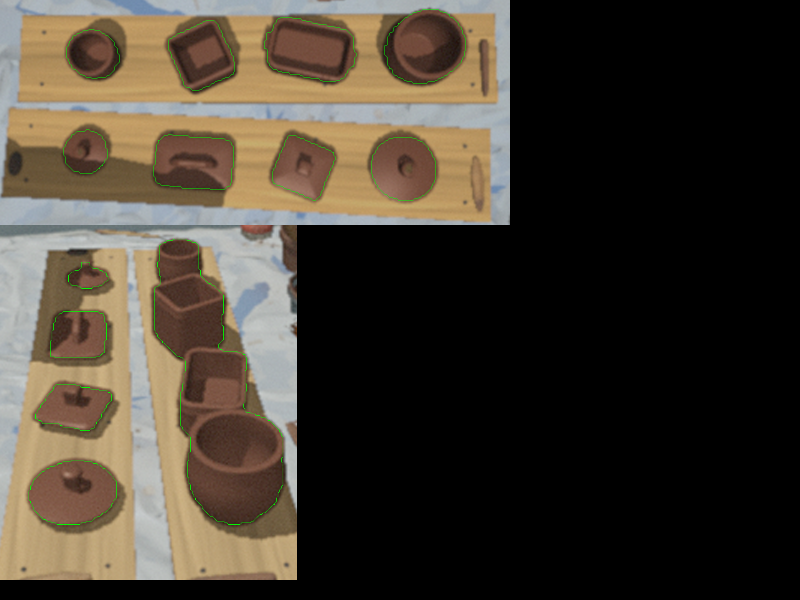

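```bash
python3 - <<'E'
from h import *
import pickle
D=pickle.load(open('d0.pkl','rb')); c=D['top']
for n,u,v,z in (('L',373.7,236.9,.045),('C',306.7,236.1,.045),('B',233.8,232.9,.045),('S',161.6,225.8,.045),('s',166.4,160.7,.09),('c',239.2,161.6,.11),('b',311.3,157.6,.08),('l',388.2,155.7,.1)):
    p=onz(c,u,v,z); print(n,np.round(p,3),np.hypot(*p[:2]).round(3))
s=D['side']
for a,b in (((373.7,236.9),(208.7,291.7)),((306.7,236.1),(209.3,239.7)),((233.8,232.9),(212.3,196.3)),((161.6,225.8),(217.7,162))): print(tri((c,*a),(s,*b)))
# knob tops, picked in the two crops
for a,b in (((376,236),(208,281)),((307.5,232),(212,229)),): print(tri((c,*a),(s,*b)))
print(R.from_quat(telemetry.get_obs()['tool_rot']).as_matrix().round(3))
w=D['wrist']; print(w['T'].round(3))
E
```

```text
L [ 0.452 -0.255  0.045] 0.519
C [ 0.45  -0.096  0.045] 0.46
B [0.453 0.081 0.045] 0.46
S [0.467 0.26  0.045] 0.534
s [0.621 0.242 0.09 ] 0.666
c [0.618 0.066 0.11 ] 0.621
b [ 0.636 -0.102  0.08 ] 0.644
l [ 0.638 -0.274  0.1  ] 0.694
(array([ 0.45233938, -0.25722437,  0.03843531]), [np.float64(0.00042016302410453416), np.float64(0.0004201630241045275)])
(array([ 0.45016218, -0.09685011,  0.04032519]), [np.float64(0.0004910031922307388), np.float64(0.0004910031922307164)])
(array([0.45385374, 0.08132459, 0.04007258]), [np.float64(0.0007400311108892798), np.float64(0.0007400311108892835)])
(array([0.46697901, 0.26120887, 0.04022372]), [np.float64(0.00040439065883994015), np.float64(0.0004043906588399687)])
(array([ 0.45389267, -0.25520635,  0.06448946]), [np.float64(0.0007591593780967907), np.float64(0.0007591593780966197)])
(array([ 0.45919112, -0.09595011,  0.0689179 ]), [np.float64(0.0007202770071957439), np.float64(0.0007202770071957917)])
[[ 0.285  0.959 -0.   ]
 [ 0.959 -0.285 -0.002]
 [-0.002  0.    -1.   ]]
[[ 0.286  0.958 -0.002 -0.5  ]
 [ 0.921 -0.274  0.275 -0.035]
 [ 0.263 -0.08  -0.961  0.379]
 [ 0.     0.     0.     1.   ]]
```

Request:
apply_moves:
  moves:
    - [[0,0,0,-8.25],[0,0,0,-8.25],[-28,38,-5,0],[-28,38,-5,0],[-28,38,-5,0],[-28,38,-5,0],[-28,38,-5,0],[-28,38,-5,0],[-28,38,-5,0],[-28,38,-5,0]]

```text
clock: 1.15
eef_pos: [0.4547, 0.2551, 0.2847]
tool_rot: [0.697, 0.717, -0.004, 0.0]
ft_force: [0.6, 1.4, -0.3]
grip_width: 0.0855
```

Request:
apply_moves:
  moves:
    - [[-26,36,-4,0],[-26,36,-4,0],[-26,36,-4,0],[-26,36,-4,0],[0,0,0,1.5],[0,0,0,0],[0,0,0,0],[0,0,0,0],[0,0,0,0],[0,0,0,0]]

```text
clock: 2.15
eef_pos: [0.6076, 0.147, 0.2967]
tool_rot: [0.709, 0.706, -0.007, -0.001]
ft_force: [0.2, 0.0, 0.6]
grip_width: 0.0854
```

```bash
python3 - <<'E'
from h import *
import pickle
c=cam('wrist'); pickle.dump(c,open('w1.pkl','wb')); cv2.imwrite('pics/w1.png',c['im']); o=telemetry.get_obs(); print(o['eef_pos'],o['tool_rot'],o['clock'],c['T'].round(3))
E
```

```text
[0.60758901 0.14704019 0.2968109 ] [ 0.70855563  0.70562112 -0.00677576 -0.00136056] 2.2 [[ 0.005  1.    -0.008 -0.148]
 [ 0.965 -0.003  0.264 -0.631]
 [ 0.264 -0.009 -0.965  0.267]
 [ 0.     0.     0.     1.   ]]
```

View pics/w1.png

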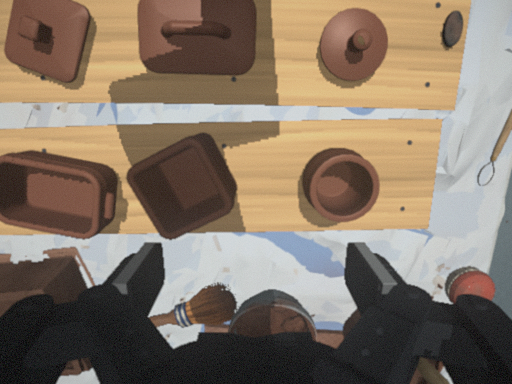

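Request:
apply_moves:
  moves:
    - [[-45,0,0,0],[-45,0,0,0],[-45,0,0,0],[-45,0,0,0],[-45,0,0,0],[-20,0,0,0],[0,0,0,0],[0,0,0,0],[0,0,0,0],[0,0,0,0]]

```text
clock: 3.2
eef_pos: [0.6068, -0.0979, 0.3015]
tool_rot: [0.703, 0.711, -0.004, 0.0]
ft_force: [-0.1, 0.3, 0.2]
grip_width: 0.0852
```

```bash
python3 - <<'E'
from h import *
import pickle
c=cam('wrist'); pickle.dump(c,open('w2.pkl','wb')); o=telemetry.get_obs(); print(o['eef_pos'],o['tool_rot'],o['clock'])
w1=pickle.load(open('w1.pkl','rb'))
V=[]
for c in (w1,c):
    im=c['im']; M=claymask(im); M[240:]=0
    v=im.copy()
    for k in cv2.findContours(M,cv2.RETR_LIST,cv2.CHAIN_APPROX_NONE)[0]:
        if cv2.contourArea(k)<600: continue
        cv2.drawContours(v,[k],-1,(0,255,0),1); mo=cv2.moments(k); r=cv2.minAreaRect(k)
        print(np.round([mo['m10']/mo['m00'],mo['m01']/mo['m00']],1),cv2.contourArea(k),np.round(np.r_[r[0],r[1],r[2]],1),cv2.boundingRect(k))
    print(); V.append(v[:240])
cv2.imwrite('pics/w12.png',cv2.resize(np.vstack(V),None,fx=1.25,fy=1.25))
E
```

```text
[ 0.60680182 -0.09773911  0.30147625] [ 7.03226880e-01  7.10952467e-01 -4.29162493e-03  3.55806210e-04] 3.25
[ 55.6 193.8] 8076.5 [ 55.  194.1 122.4  76.7  11.3] (0, 152, 116, 87)
[341.2 184.7] 4000.0 [341.5 184.5  71.   73.   90. ] (305, 149, 74, 72)
[183.  185.9] 7086.5 [184.5 186.6  85.4  93.   61.9] (128, 134, 105, 105)
[353.3  43.9] 3607.5 [353.  44.  70.  66.  90.] (320, 9, 67, 71)
[197.1  35.4] 8088.5 [196.5  36.5  73.  117.   90. ] (138, 0, 118, 74)
[47.4 36.2] 5297.0 [45.5 35.5 77.4 80.5 12.8] (5, 0, 85, 82)

[249.2 192.2] 8091.0 [249.2 191.8 123.2  76.1  11.3] (188, 148, 124, 89)
[ 95.6 194.3] 8844.0 [ 93.  188.5 101.  124.   90. ] (31, 138, 125, 102)
[400.8 183.8] 8036.5 [401.5 183.4  95.4  98.   67.9] (343, 135, 114, 103)
[409.5  36.7] 8135.5 [409.5  38.5  77.  117.   90. ] (351, 0, 118, 78)
[257.8  33.6] 5328.0 [256.7  28.5  78.9  82.8  21.8] (211, 0, 94, 79)
[120.1  36.2] 5962.0 [120.   39.5  79.   90.   90. ] (75, 0, 91, 80)
```

View pics/w12.png

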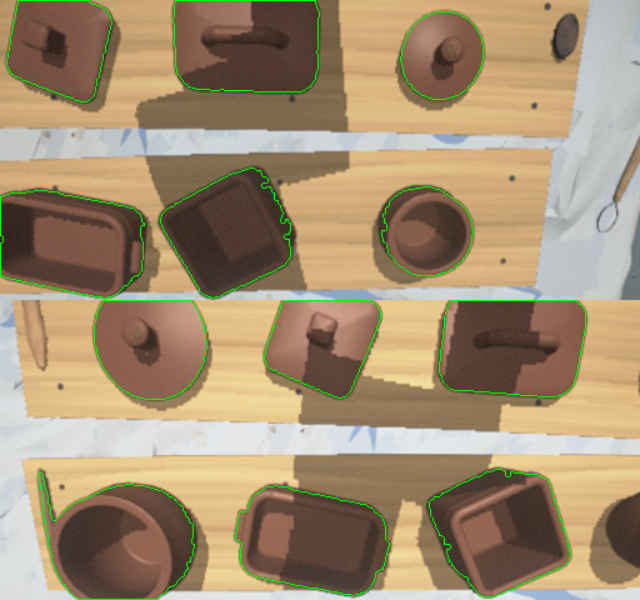

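```bash
cat > fit.py <<'E'
from h import *
import pickle
from scipy.optimize import least_squares
def sdf(p,hx,hy,r):
    q=np.abs(p)-[hx-r,hy-r]; return np.hypot(*np.maximum(q,0).T)+np.minimum(q.max(1),0)-r
def nadir(c):
    o=-c['T'][:3,:3].T@c['T'][:3,3]; return proj(c,[o[0],o[1],0])
def away(c,uv,rmax=400,th=.5):
    """silhouette points of the blob holding pixel uv, on the side away from the nadir (upper edge of the thing)"""
    M=claymask(c['im']); H,W=M.shape
    for k in cv2.findContours(M,cv2.RETR_EXTERNAL,cv2.CHAIN_APPROX_NONE)[0]:
        if cv2.pointPolygonTest(k,uv,False)>0:
            p=cv2.convexHull(k)[:,0].astype(float); q=np.roll(p,-1,0)
            n=np.array([1,-1])*(q-p)[:,::-1]; s=np.sign((n*((p+q)/2-p.mean(0))).sum()); out=[]
            P=k[:,0].astype(float); ker=5
            t=np.roll(P,-ker,0)-np.roll(P,ker,0); nn=np.c_[t[:,1],-t[:,0]]; nn/=np.linalg.norm(nn,axis=1)[:,None]+1e-9
            if (nn*(P-P.mean(0))).sum()<0: nn=-nn
            d=P-nadir(c); d/=np.linalg.norm(d,axis=1)[:,None]
            ok=((nn*d).sum(1)>th)&(P[:,0]>3)&(P[:,0]<W-4)&(P[:,1]>3)&(P[:,1]<c.get('bot',H-4))
            return P[ok]+.5*nn[ok]
    return np.zeros((0,2))
def fit(views,hx,hy,r,x0,free_yaw):
    rays=[[ray(c,*p) for p in P] for c,P in views]
    O=np.array([o for v in rays for o,_ in v]); Dd=np.array([d for v in rays for _,d in v]); w=np.concatenate([np.full(len(v),1/np.sqrt(len(v))) for v in rays])*6
    def res(x):
        p=(O+Dd*((x[2]-O[:,2])/Dd[:,2])[:,None])[:,:2]-x[:2]; cs,sn=np.cos(x[3]),np.sin(x[3])
        return w*1000*sdf(p@np.array([[cs,-sn],[sn,cs]]),hx,hy,r)
    def g(y): return res(y if free_yaw else np.r_[y,0])
    s=least_squares(g,x0 if free_yaw else x0[:3],loss='soft_l1',x_scale=.01)
    r_=res(s.x if free_yaw else np.r_[s.x,0])/w; i=np.cumsum([0]+[len(v) for v in rays])
    return s.x,[np.sqrt(np.mean(r_[a:b]**2)).round(2) for a,b in zip(i[:-1],i[1:])]
E
cat > meas.py <<'E'
from fit import *
T=pickle.load(open('d0.pkl','rb'))['top']; A=pickle.load(open('w1.pkl','rb')); B=pickle.load(open('w2.pkl','rb')); A['bot']=B['bot']=242
J={'Llid':([(T,(374,240)),(B,(120,50))],.0545,.0545,.0545,(.452,-.255,.045,0)),
'Clid':([(T,(306,240)),(A,(60,60)),(B,(258,60))],.0455,.0455,.012,(.45,-.096,.045,-.4)),
'Blid':([(T,(234,240)),(A,(197,60)),(B,(410,60))],.0445,.0675,.012,(.453,.081,.045,-.06)),
'Slid':([(T,(162,230)),(A,(350,60))],.0395,.0395,.0395,(.467,.26,.045,0)),
'sjar':([(T,(167,160)),(A,(341,185))],.039,.039,.039,(.62,.242,.1,0)),
'caddy':([(T,(239,162)),(A,(183,186)),(B,(401,184))],.045,.045,.012,(.62,.066,.11,.4)),
'dish':([(T,(311,158)),(B,(250,192))],.044,.067,.012,(.636,-.1,.08,-.2)),
'ljar':([(T,(388,156)),(B,(96,194))],.054,.054,.054,(.638,-.274,.12,0))}
for n,(v,hx,hy,r,x0) in J.items():
    vs=[(c,away(c,uv)) for c,uv in v]; x,e=fit(vs,hx,hy,r,x0,r<.03)
    print(n,'xyz',np.round(x[:3],4),'yaw',np.round(np.degrees(x[3:]),1),'rms mm',e,[len(p) for _,p in vs])
E
python3 meas.py
```

```text
Llid xyz [ 0.4532 -0.2494  0.0533] yaw [] rms mm [np.float64(0.87), np.float64(0.52)] [46, 64]
Clid xyz [ 0.4487 -0.0947  0.0435] yaw [-22.6] rms mm [np.float64(1.76), np.float64(0.48), np.float64(1.89)] [57, 56, 52]
Blid xyz [0.4557 0.0804 0.0392] yaw [-2.9] rms mm [np.float64(2.41), np.float64(1.36), np.float64(1.14)] [67, 60, 69]
Slid xyz [0.4664 0.2597 0.0397] yaw [] rms mm [np.float64(1.11), np.float64(0.68)] [30, 82]
sjar xyz [0.6214 0.2427 0.0987] yaw [] rms mm [np.float64(0.9), np.float64(0.57)] [32, 82]
caddy xyz [0.6201 0.0677 0.1108] yaw [26.1] rms mm [np.float64(1.81), np.float64(0.66), np.float64(1.96)] [37, 129, 137]
dish xyz [ 0.6336 -0.1033  0.0873] yaw [-11.2] rms mm [np.float64(2.5), np.float64(2.59)] [69, 176]
ljar xyz [ 0.6304 -0.2666  0.1362] yaw [] rms mm [np.float64(2.17), np.float64(9.46)] [50, 105]
```

Request:
apply_moves:
  moves:
    - [[-40,0,0,0],[-40,0,0,0],[-40,0,0,0],[-40,0,0,0],[0,0,0,0],[0,0,0,0],[0,0,0,0],[0,0,0,0],[0,0,0,0],[0,0,0,0]]

```text
clock: 4.25
eef_pos: [0.6132, -0.2485, 0.3026]
tool_rot: [0.695, 0.719, -0.003, -0.0]
ft_force: [0.2, 0.2, -0.5]
grip_width: 0.0851
```

```bash
python3 - <<'E'
from h import *
import pickle
c=cam('wrist'); pickle.dump(c,open('w3.pkl','wb')); o=telemetry.get_obs(); print(o['eef_pos'],o['tool_rot'],o['clock'])
M=claymask(c['im']); M=cv2.morphologyEx(M,cv2.MORPH_OPEN,np.ones((7,7)))
v=c['im'].copy()
for k in cv2.findContours(M,cv2.RETR_EXTERNAL,cv2.CHAIN_APPROX_NONE)[0]:
    if cv2.contourArea(k)<600: continue
    cv2.drawContours(v,[k],-1,(0,255,0),1); mo=cv2.moments(k); print(np.round([mo['m10']/mo['m00'],mo['m01']/mo['m00']],1),cv2.boundingRect(k))
cv2.imwrite('pics/w3.png',v)
E
```

```text
[ 0.61321863 -0.24842962  0.30270932] [ 6.95247679e-01  7.18763309e-01 -3.15245317e-03 -1.79979307e-04] 4.3
[323.2 316. ] (289, 274, 56, 72)
[371.5 191. ] (311, 146, 124, 90)
[228.5 194.5] (178, 142, 101, 105)
[489.7 177.1] (455, 139, 57, 96)
[496.2  41.2] (477, 0, 35, 79)
[389.7  33.5] (343, 0, 95, 78)
[251.2  33. ] (206, 0, 92, 75)
```

View pics/w3.png

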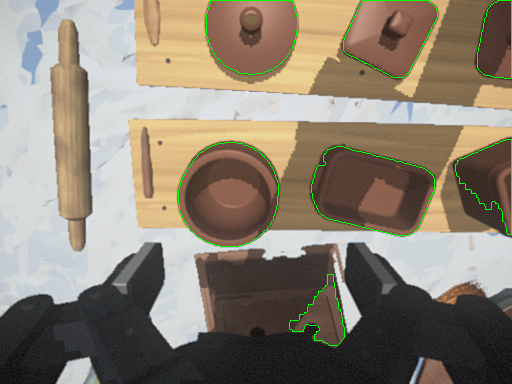

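```bash
sed -i "s/M=claymask(c\['im'\]); H,W/M=cv2.morphologyEx(claymask(c['im']),cv2.MORPH_OPEN,cv2.getStructuringElement(2,(c.get('op',3),)*2)); H,W/" fit.py && python3 - <<'E'
s=open('meas.py').read()
s=s.replace("A['bot']=B['bot']=242","C=pickle.load(open('w3.pkl','rb')); A['bot']=B['bot']=C['bot']=242; A['op']=B['op']=C['op']=13")
s=s.replace("(B,(120,50))]","(B,(120,50)),(C,(251,50))]").replace("(B,(258,60))]","(B,(258,60)),(C,(390,55))]").replace("(B,(250,192))]","(B,(250,192)),(C,(371,191))]").replace("(B,(96,194))]","(B,(96,194)),(C,(228,194))]")
s+='''
    zt={'lid':.048,'jar':.122 if n[0]=='l' else .098,'ddy':.116,'ish':.084}[n[-3:]]
    sub=[k for k in vs if k[0] is not T]
    x,e=fit(sub,hx,hy,r,x0,r<.03) if len(sub)>1 else (x,e)
    print('   wrist only',np.round(x[:3],4),np.round(np.degrees(x[3:]),1),e)
    for z0 in (zt,):
        g=lambda y:0
        import fit as F
        ls=F.least_squares
        F.least_squares=lambda f,x,**k:ls(lambda y:np.r_[f(y),3e4*(y[2]-z0)],x,**k)
        x,e=fit(sub,hx,hy,r,x0,r<.03); print('   z fixed',np.round(x[:3],4),np.round(np.degrees(x[3:]),1),e)
        F.least_squares=ls
'''
open('meas.py','w').write(s)
E
python3 meas.py | sed 's/np.float64//g'
```

```text
Llid xyz [ 0.4526 -0.257   0.0381] yaw [] rms mm [(2.11), (1.16), (0.86)] [46, 64, 42]
   wrist only [ 0.4521 -0.2577  0.0383] [] [(0.58), (0.99)]
   z fixed [ 0.4534 -0.2539  0.048 ] [] [(1.35), (3.82)]
Clid xyz [ 0.4484 -0.0967  0.0404] yaw [-21.7] rms mm [(2.57), (0.89), (1.17), (0.83)] [57, 56, 52, 70]
   wrist only [ 0.4503 -0.0976  0.0406] [-21.2] [(0.9), (0.96), (0.5)]
   z fixed [ 0.4524 -0.0978  0.0428] [-19.9] [(1.55), (0.69), (1.67)]
Blid xyz [0.4557 0.0804 0.0393] yaw [-2.9] rms mm [(2.46), (0.94), (1.15)] [67, 58, 69]
   wrist only [0.4582 0.0806 0.0396] [-2.4] [(0.84), (1.1)]
   z fixed [0.4612 0.0802 0.0425] [-2.1] [(1.58), (1.98)]
Slid xyz [0.4664 0.2597 0.0397] yaw [] rms mm [(1.11), (0.68)] [30, 80]
   wrist only [0.4664 0.2597 0.0397] [] [(1.11), (0.68)]
   z fixed [0.4686 0.2571 0.048 ] [] [(0.68)]
sjar xyz [0.6266 0.2465 0.0847] yaw [] rms mm [(1.68), (8.39)] [32, 79]
   wrist only [0.6266 0.2465 0.0847] [] [(1.68), (8.39)]
   z fixed [0.6263 0.2313 0.098 ] [] [(5.58)]
caddy xyz [0.6204 0.0676 0.1104] yaw [25.4] rms mm [(1.85), (1.83), (1.34)] [37, 120, 131]
   wrist only [0.6211 0.0679 0.1101] [25.] [(1.88), (1.08)]
   z fixed [0.6185 0.067  0.1158] [25.7] [(2.74), (2.58)]
dish xyz [ 0.6375 -0.1028  0.0776] yaw [-11.5] rms mm [(2.58), (3.9), (1.36)] [69, 186, 140]
   wrist only [ 0.6384 -0.1024  0.0766] [-11.6] [(3.89), (1.26)]
   z fixed [ 0.635  -0.1054  0.084 ] [-11.3] [(4.67), (1.72)]
ljar xyz [ 0.6371 -0.2714  0.1243] yaw [] rms mm [(0.85), (10.16), (6.89)] [49, 63, 91]
   wrist only [ 0.6391 -0.274   0.1208] [] [(10.19), (7.35)]
   z fixed [ 0.6386 -0.2734  0.122 ] [] [(10.24), (7.24)]
```

```bash
python3 - <<'E'
s=open('fit.py').read()
s=s.replace("M=cv2.morphologyEx(claymask(c['im']),","M=claymask(c['im']); cv2.drawContours(M,cv2.findContours(M,cv2.RETR_EXTERNAL,2)[0],-1,255,-1); M=cv2.morphologyEx(M,")
open('fit.py','w').write(s)
E
python3 meas.py | sed 's/np.float64//g' | tail -12
```

```text
sjar xyz [0.6215 0.2429 0.0982] yaw [] rms mm [(0.9), (0.53)] [32, 81]
   wrist only [0.6215 0.2429 0.0982] [] [(0.9), (0.53)]
   z fixed [0.6217 0.2432 0.098 ] [] [(0.5)]
caddy xyz [0.6201 0.0677 0.1107] yaw [26.] rms mm [(1.81), (0.67), (1.09)] [37, 130, 133]
   wrist only [0.6207 0.068  0.1105] [25.8] [(0.84), (0.81)]
   z fixed [0.6184 0.0671 0.1159] [25.9] [(2.09), (2.27)]
dish xyz [ 0.6365 -0.104   0.0797] yaw [-11.2] rms mm [(2.51), (2.68), (1.4)] [69, 169, 140]
   wrist only [ 0.6371 -0.1039  0.0793] [-11.1] [(2.72), (1.32)]
   z fixed [ 0.6349 -0.1059  0.084 ] [-10.9] [(2.9), (1.55)]
ljar xyz [ 0.6365 -0.2747  0.122 ] yaw [] rms mm [(2.2), (1.74), (1.19)] [49, 65, 87]
   wrist only [ 0.6366 -0.2756  0.1214] [] [(1.59), (0.99)]
   z fixed [ 0.6363 -0.2753  0.122 ] [] [(1.54), (1.03)]
```

Request:
apply_moves:
  moves:
    - [[0,0,0,2],[-2,-40,20,0],[-2,-40,20,0],[-2,-40,20,0],[-2,-40,20,0],[0,0,20,0],[0,0,20,0],[0,0,0,0],[0,0,0,0],[0,0,0,0]]
  hand: 0

```text
clock: 5.3
eef_pos: [0.4495, -0.2535, 0.179]
tool_rot: [0.706, 0.708, -0.002, 0.002]
ft_force: [-0.4, 0.2, -0.1]
grip_width: 0.0429
```

```bash
cat > st.py <<'E'
from h import *
import sys
a=[float(v) for v in sys.argv[1:]]
o=telemetry.get_obs(); m=R.from_quat(o['tool_rot']).as_matrix(); yaw=np.degrees(np.arctan2(m[1,0],m[0,0]))
print('t',round(float(o['clock']),2),'tcp',np.round(o['eef_pos'],4),'yaw',yaw.round(2),'tilt deg',np.degrees(m[:2,2]).round(2),'F',np.round(o['ft_force'],1),'w',round(float(o['grip_width'])*1e3,1),'j',np.round(o['joint_pos'],2))
if len(a)>=3: print('to go, tool mm',(1000*m.T@(np.array(a[:3])-o['eef_pos'])).round(1), 'turn', ((yaw-a[3]+90)%180-90).round(1) if len(a)>3 else '')
E
python3 st.py .4523 -.257 .070 90
```

```text
t 5.3 tcp [ 0.4495 -0.2535  0.179 ] yaw 90.19 tilt deg [ 0.02 -0.35] F [-0.4  0.2 -0.1] w 42.9 j [-0.51  0.31 -0.09  1.17 -0.01 -0.51]
to go, tool mm [ -2.9   2.8 109.1] turn 0.2
```

Request:
apply_moves:
  moves:
    - [[-3,3,30,0],[0,0,30,0],[0,0,25,0],[0,0,14,0],[0,0,7,0],[0,0,0,0],[0,0,0,0],[0,0,0,0],[0,0,0,0],[0,0,0,0]]

```text
clock: 6.3
eef_pos: [0.4665, -0.2626, 0.0825]
tool_rot: [0.705, 0.709, 0.002, 0.016]
ft_force: [0.6, -0.5, 0.6]
grip_width: 0.0423
```

```bash
python3 st.py .4523 -.257 .070 90
```

```text
t 6.3 tcp [ 0.4665 -0.2626  0.0825] yaw 90.38 tilt deg [ 1.42 -1.13] F [ 0.6 -0.5  0.6] w 42.3 j [-0.51  0.42 -0.2   0.92 -0.01 -0.52]
to go, tool mm [  6.  -14.4  12.1] turn 0.4
```

Request:
apply_moves:
  moves:
    - [[3,-5,0,0],[3,-5,0,0],[0,-4,0,0],[0,0,3,0],[0,0,3,0],[0,0,3,0],[0,0,3,0],[0,0,0,0],[0,0,0,0],[0,0,0,0]]

```text
clock: 7.3
eef_pos: [0.4513, -0.2564, 0.0693]
tool_rot: [0.705, 0.709, 0.002, 0.016]
ft_force: [-0.0, 0.3, -0.2]
grip_width: 0.0428
```

```bash
python3 st.py .4523 -.257 .070 90
```

```text
t 7.3 tcp [ 0.4513 -0.2564  0.0693] yaw 90.37 tilt deg [ 1.43 -1.13] F [-0.   0.3 -0.2] w 42.8 j [-0.51  0.41 -0.26  0.87 -0.   -0.52]
to go, tool mm [-0.6  1.  -0.7] turn 0.4
```

Request:
apply_moves:
  moves:
    - [[0,0,0,0],[0,0,0,0],[0,0,0,0],[0,0,0,0],[0,0,0,0],[0,0,0,0],[0,0,0,0],[0,0,-4,0],[0,0,-4,0],[0,0,-4,0]]
  hand: -1

```text
clock: 8.3
eef_pos: [0.4505, -0.2559, 0.0816]
tool_rot: [0.705, 0.709, 0.002, 0.015]
ft_force: [-0.3, -0.6, -0.8]
grip_width: 0.0231
```

```bash
python3 st.py .4523 -.257 .130 90
```

```text
t 8.3 tcp [ 0.4505 -0.2559  0.0816] yaw 90.37 tilt deg [ 1.36 -1.09] F [-0.3 -0.6 -0.8] w 23.1 j [-0.51  0.39 -0.25  0.9  -0.   -0.52]
to go, tool mm [ -2.    2.9 -48.3] turn 0.4
```

Request:
apply_moves:
  moves:
    - [[0,0,-15,0],[0,0,-20,0],[0,10,-20,0],[0,12,-20,0],[-2,14,-20,0],[-2,15,-12,0],[-2,15,-8,0],[-2,15,0,0],[-2,15,0,0],[0,8,0,0]]

```text
clock: 9.3
eef_pos: [0.5536, -0.2625, 0.2079]
tool_rot: [0.705, 0.709, 0.002, 0.016]
ft_force: [-1.7, 0.3, -0.6]
grip_width: 0.0232
```

```bash
python3 st.py .6355 -.275 .18 90
```

```text
t 9.3 tcp [ 0.5536 -0.2625  0.2079] yaw 90.3 tilt deg [ 1.43 -1.09] F [-1.7  0.3 -0.6] w 23.2 j [-0.44  0.46  0.22  1.3  -0.01 -0.45]
to go, tool mm [-12.4  81.1  30.2] turn 0.3
```

Request:
apply_moves:
  moves:
    - [[-2,16,2,0],[-2,16,2,0],[-2,16,2,0],[-2,14,3,0],[-2,10,4,0],[-2,5,5,0],[0,2,5,0],[0,0,3,0],[0,0,0,0],[0,0,0,0]]

```text
clock: 10.3
eef_pos: [0.6331, -0.2733, 0.1812]
tool_rot: [0.705, 0.709, 0.001, 0.012]
ft_force: [0.1, 0.1, -0.3]
grip_width: 0.023
```

```bash
python3 st.py .6355 -.275 .18 90; python3 - <<'E'
from h import *
a=cam('top'); b=cam('side'); c=cam('wrist')
cv2.imwrite('pics/p1.png',np.vstack([np.hstack([cv2.resize(a['im'][100:280,300:460],(400,450)),cv2.resize(b['im'][180:330,220:360],(400,450))]),c['im'][200:340,:400].repeat(1,0).reshape(140,400,3).repeat(2,1).reshape(140,800,3)]))
E
```

```text
t 10.3 tcp [ 0.6331 -0.2733  0.1812] yaw 90.31 tilt deg [ 1.01 -0.92] F [ 0.1  0.1 -0.3] w 23.0 j [-0.4   0.64  0.45  1.36 -0.01 -0.41]
to go, tool mm [-1.7  2.4  1.3] turn 0.3
```

View pics/p1.png

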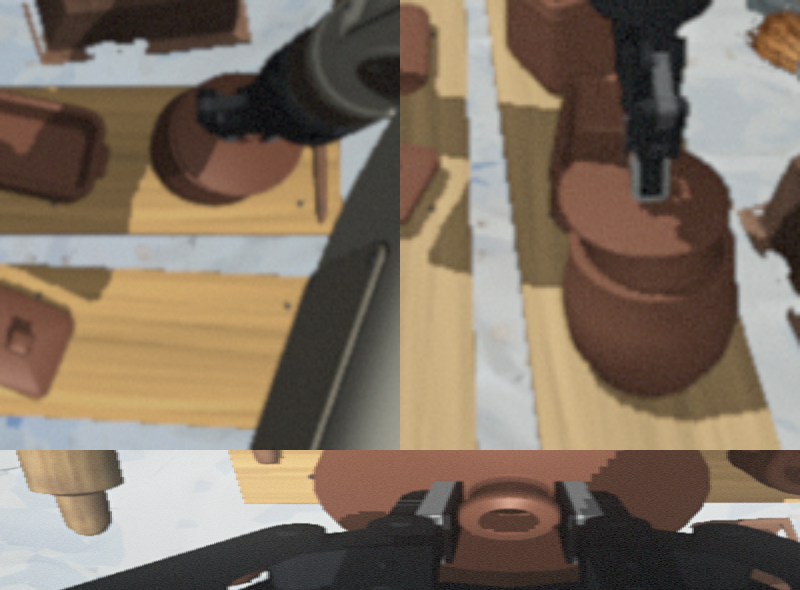

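Request:
apply_moves:
  moves:
    - [[-2,2,0,0],[0,0,4,0],[0,0,4,0],[0,0,4,0],[0,0,4,0],[0,0,4,0],[0,0,2,0],[0,0,0,0],[0,0,0,0],[0,0,0,0]]

```text
clock: 11.45
eef_pos: [0.6358, -0.276, 0.1581]
tool_rot: [0.705, 0.709, 0.001, 0.012]
ft_force: [0.8, -0.3, -0.9]
grip_width: 0.0226
```

```bash
python3 st.py .6355 -.275 .1533 90
```

```text
t 11.45 tcp [ 0.6358 -0.276   0.1581] yaw 90.3 tilt deg [ 1.07 -0.94] F [ 0.8 -0.3 -0.9] w 22.6 j [-0.41  0.66  0.42  1.31 -0.01 -0.41]
to go, tool mm [ 1.1 -0.4  4.7] turn 0.3
```

Request:
apply_moves:
  moves:
    - [[1,0,2,0],[0,0,1.5,0],[0,0,1,0],[0,0,1,0],[0,0,1,0],[0,0,1,0],[0,0,0,0],[0,0,0,0],[0,0,0,0],[0,0,0,0]]

```text
clock: 12.45
eef_pos: [0.6364, -0.2752, 0.1538]
tool_rot: [0.705, 0.709, 0.002, 0.014]
ft_force: [-1.9, 0.4, 2.5]
grip_width: 0.0229
```

```bash
python3 st.py .6355 -.275 .1533 90
```

```text
t 12.45 tcp [ 0.6364 -0.2752  0.1538] yaw 90.3 tilt deg [ 1.29 -1.01] F [-1.9  0.4  2.5] w 22.9 j [-0.41  0.66  0.41  1.29 -0.01 -0.41]
to go, tool mm [ 0.2 -0.9  0.5] turn 0.3
```

Request:
apply_moves:
  moves:
    - [[0,0,0,0],[0,0,0,0],[0,0,0,0],[0,0,0,0],[0,0,0,0],[0,0,-5,0],[0,0,-10,0],[0,0,-15,0],[0,0,-15,0],[0,0,0,0]]
  hand: 0

```text
clock: 13.45
eef_pos: [0.636, -0.2746, 0.2008]
tool_rot: [0.705, 0.709, 0.002, 0.014]
ft_force: [0.2, -0.1, 0.9]
grip_width: 0.0433
```

```bash
python3 st.py .4503 -.0972 .15 68.7; python3 - <<'E'
from h import *
b=cam('side'); c=cam('wrist')
cv2.imwrite('pics/p2.png',np.hstack([cv2.resize(b['im'][180:330,220:360],(400,384)),c['im'][:,:400]]))
E
```

```text
t 13.45 tcp [ 0.636  -0.2746  0.2008] yaw 90.3 tilt deg [ 1.31 -1.04] F [ 0.2 -0.1  0.9] w 43.3 j [-0.4   0.64  0.49  1.4  -0.01 -0.41]
to go, tool mm [ 179.3 -185.8   43.3] turn 21.6
```

View pics/p2.png

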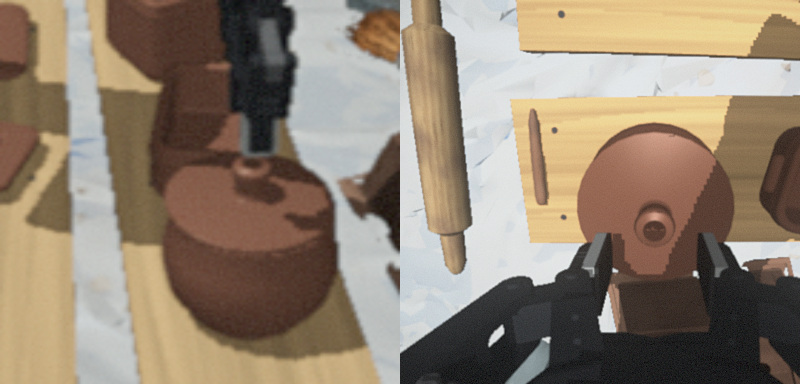

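Request:
apply_moves:
  moves:
    - [[0,0,0,7.2],[0,0,0,7.2],[0,0,0,7.2],[13,-32,2,0],[13,-32,2,0],[13,-32,4,0],[13,-32,6,0],[13,-32,6,0],[13,-32,6,0],[10,-25,4,0]]

```text
clock: 14.55
eef_pos: [0.4586, -0.1066, 0.1502]
tool_rot: [0.831, 0.556, -0.001, 0.007]
ft_force: [-0.2, -0.4, 0.0]
grip_width: 0.0428
```

```bash
python3 st.py .4503 -.0972 .10 68.7
```

```text
t 14.55 tcp [ 0.4586 -0.1066  0.1502] yaw 67.55 tilt deg [ 0.36 -0.7 ] F [-0.2 -0.4  0. ] w 42.8 j [-0.22  0.25 -0.25  1.06 -0.01  0.17]
to go, tool mm [  6.  -11.8  50.1] turn -1.2
```

Request:
apply_moves:
  moves:
    - [[3,-6,5,-1],[3,-5,8,0],[0,0,10,0],[0,0,10,0],[0,0,10,0],[0,0,5,0],[0,0,2,0],[0,0,0,0],[0,0,0,0],[0,0,0,0]]

```text
clock: 15.55
eef_pos: [0.4501, -0.0979, 0.0933]
tool_rot: [0.826, 0.563, -0.002, 0.006]
ft_force: [-0.6, 0.4, -0.6]
grip_width: 0.0426
```

```bash
python3 st.py .4503 -.0972 .07 68.7
```

```text
t 15.55 tcp [ 0.4501 -0.0979  0.0933] yaw 68.57 tilt deg [ 0.16 -0.7 ] F [-0.6  0.4 -0.6] w 42.6 j [-0.21  0.29 -0.36  0.91 -0.01  0.17]
to go, tool mm [ 1.  -0.2 23.3] turn -0.1
```

Request:
apply_moves:
  moves:
    - [[1,0,5,0],[0,0,5,0],[0,0,5,0],[0,0,4,0],[0,0,2.5,0],[0,0,1.5,0],[0,0,0,0],[0,0,0,0],[0,0,0,0],[0,0,0,0]]

```text
clock: 16.55
eef_pos: [0.4512, -0.0972, 0.0691]
tool_rot: [0.826, 0.563, -0.002, 0.007]
ft_force: [0.2, 0.2, -0.2]
grip_width: 0.0425
```

```bash
python3 st.py .4503 -.0972 .07 68.7
```

```text
t 16.55 tcp [ 0.4512 -0.0972  0.0691] yaw 68.58 tilt deg [ 0.27 -0.72] F [ 0.2  0.2 -0.2] w 42.5 j [-0.21  0.33 -0.39  0.85 -0.01  0.17]
to go, tool mm [-0.3 -0.9 -0.9] turn -0.1
```

Request:
apply_moves:
  moves:
    - [[0,0,0,0],[0,0,0,0],[0,0,0,0],[0,0,0,0],[0,0,0,0],[0,0,0,0],[0,0,0,0],[0,0,0,0],[0,0,-4,0],[0,0,-6,0]]
  hand: -1

```text
clock: 17.55
eef_pos: [0.4503, -0.097, 0.079]
tool_rot: [0.826, 0.563, -0.002, 0.006]
ft_force: [0.6, -1.0, -1.3]
grip_width: 0.0216
```

```bash
python3 st.py .4503 -.0972 .07 68.7
```

```text
t 17.55 tcp [ 0.4503 -0.097   0.079 ] yaw 68.58 tilt deg [ 0.15 -0.7 ] F [ 0.6 -1.  -1.3] w 21.6 j [-0.21  0.31 -0.38  0.88 -0.01  0.17]
to go, tool mm [-0.1  0.   9. ] turn -0.1
```

Request:
apply_moves:
  moves:
    - [[0,0,-12,0],[0,0,-16,0],[0,0,-16,0],[0,0,-16,0],[0,0,-16,0],[0,0,-16,0],[0,0,-12,7],[0,0,0,7],[0,0,0,7],[0,0,0,7]]

```text
clock: 18.55
eef_pos: [0.4495, -0.0951, 0.192]
tool_rot: [0.941, 0.338, 0.0, 0.006]
ft_force: [-0.4, -0.4, -1.7]
grip_width: 0.022
```

Request:
apply_moves:
  moves:
    - [[0,0,0,7],[0,0,0,7],[0,0,0,0],[15,0,0,0],[20,0,0,0],[20,0,0,0],[20,0,0,0],[20,0,0,0],[15,0,0,0],[0,0,0,0]]

```text
clock: 19.55
eef_pos: [0.5569, -0.0434, 0.1941]
tool_rot: [0.975, 0.224, 0.003, 0.006]
ft_force: [-0.1, 0.7, -1.7]
grip_width: 0.0216
```

```bash
python3 st.py .619 .0676 .18 25.8
```

```text
t 19.55 tcp [ 0.5569 -0.0434  0.1941] yaw 25.88 tilt deg [ 0.55 -0.6 ] F [-0.1  0.7 -1.7] w 21.6 j [-0.07  0.38  0.05  1.24 -0.01  1.05]
to go, tool mm [104.2 -72.9  13.5] turn 0.1
```

Request:
apply_moves:
  moves:
    - [[15,-11,1,0],[18,-13,1,0],[18,-13,1,0],[18,-13,1,0],[15,-10,2,0],[10,-7,2,0],[6,-4,3,0],[3,-2,3,0],[0,0,0,0],[0,0,0,0]]

```text
clock: 20.55
eef_pos: [0.6184, 0.0707, 0.1763]
tool_rot: [0.974, 0.227, 0.0, 0.007]
ft_force: [0.2, -1.1, -0.6]
grip_width: 0.0216
```

```bash
python3 st.py .6198 .0668 .158 25.9;  python3 - <<'E'
from h import *
a=cam('top'); b=cam('side')
cv2.imwrite('pics/p3.png',np.hstack([cv2.resize(a['im'][110:200,180:300],(400,300),interpolation=2),cv2.resize(b['im'][110:260,200:360],(400,375),interpolation=2)[:300]]))
E
```

```text
t 20.55 tcp [0.6184 0.0707 0.1763] yaw 26.28 tilt deg [ 0.2  -0.74] F [ 0.2 -1.1 -0.6] w 21.6 j [ 0.12  0.52  0.23  1.28 -0.01  1.23]
to go, tool mm [-0.4  3.9 18.4] turn 0.4
```

View pics/p3.png

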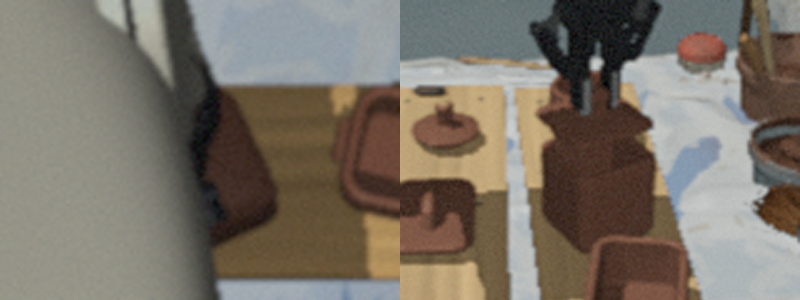

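Request:
apply_moves:
  moves:
    - [[0,4,0,0.4],[0,0,4,0],[0,0,4,0],[0,0,4,0],[0,0,4,0],[0,0,3,0],[0,0,3,0],[0,0,2,0],[0,0,0,0],[0,0,0,0]]

```text
clock: 21.65
eef_pos: [0.6199, 0.0647, 0.1506]
tool_rot: [0.975, 0.222, 0.0, 0.007]
ft_force: [0.4, -0.1, -0.5]
grip_width: 0.0219
```

```bash
python3 st.py .6198 .0668 .1471 25.9
```

```text
t 21.65 tcp [0.6199 0.0647 0.1506] yaw 25.7 tilt deg [ 0.2  -0.75] F [ 0.4 -0.1 -0.5] w 21.9 j [ 0.11  0.54  0.19  1.22 -0.01  1.23]
to go, tool mm [ 0.8 -2.   3.5] turn -0.2
```

Request:
apply_moves:
  moves:
    - [[0.5,-2,1,0],[0,0,1,0],[0,0,1,0],[0,0,1,0],[0,0,1,0],[0,0,1,0],[0,0,0,0],[0,0,0,0],[0,0,0,0],[0,0,0,0]]

```text
clock: 22.65
eef_pos: [0.6201, 0.067, 0.1474]
tool_rot: [0.975, 0.222, 0.002, 0.007]
ft_force: [-1.8, 0.3, 2.3]
grip_width: 0.0216
```

```bash
python3 st.py .6198 .0668 .1471 25.9
```

```text
t 22.65 tcp [0.6201 0.067  0.1474] yaw 25.7 tilt deg [ 0.41 -0.7 ] F [-1.8  0.3  2.3] w 21.6 j [ 0.11  0.54  0.18  1.21 -0.01  1.24]
to go, tool mm [-0.4  0.   0.3] turn -0.2
```

Request:
apply_moves:
  moves:
    - [[0,0,0,0],[0,0,0,0],[0,0,0,0],[0,0,0,0],[0,0,0,0],[0,0,-5,0],[0,0,-10,0],[0,0,-15,0],[0,0,-15,0],[0,0,0,7]]
  hand: 0

```text
clock: 23.65
eef_pos: [0.6205, 0.0677, 0.1957]
tool_rot: [0.987, 0.161, 0.003, 0.007]
ft_force: [-0.2, 0.3, 0.4]
grip_width: 0.0426
```

Request:
apply_moves:
  moves:
    - [[0,0,0,7],[0,0,0,7],[0,0,0,7],[0,0,0,0],[-20,0,4,0],[-25,0,6,0],[-25,0,8,0],[-25,0,8,0],[-20,0,8,0],[-15,0,6,0]]

```text
clock: 24.65
eef_pos: [0.4931, 0.0745, 0.1624]
tool_rot: [1.0, -0.021, 0.013, 0.005]
ft_force: [0.1, 1.1, -0.1]
grip_width: 0.0424
```

```bash
python3 st.py .457 .0805 .10 -2.5
```

```text
t 24.65 tcp [0.4931 0.0745 0.1624] yaw -2.39 tilt deg [ 1.5  -0.59] F [ 0.1  1.1 -0.1] w 42.4 j [ 0.16  0.28 -0.18  1.09 -0.01  1.77]
to go, tool mm [-38.   -5.   61.3] turn 0.1
```

Request:
apply_moves:
  moves:
    - [[-15,-3,8,0],[-13,-2,8,0],[-8,0,8,0],[-2,0,10,0],[0,0,10,0],[0,0,8,0],[0,0,6,0],[0,0,3,0],[0,0,0,0],[0,0,0,0]]

```text
clock: 25.65
eef_pos: [0.4568, 0.0807, 0.0998]
tool_rot: [1.0, -0.013, 0.016, 0.005]
ft_force: [0.4, 0.1, -0.4]
grip_width: 0.0427
```

```bash
python3 st.py .457 .0805 .068 -2.5
```

```text
t 25.65 tcp [0.4568 0.0807 0.0998] yaw -1.52 tilt deg [ 1.78 -0.54] F [ 0.4  0.1 -0.4] w 42.7 j [ 0.18  0.28 -0.37  0.9  -0.02  1.78]
to go, tool mm [-0.8 -0.  31.8] turn 1.0
```

Request:
apply_moves:
  moves:
    - [[-1,0,5,1],[0,0,6,0],[0,0,6,0],[0,0,6,0],[0,0,4,0],[0,0,3,0],[0,0,1.5,0],[0,0,0,0],[0,0,0,0],[0,0,0,0]]

```text
clock: 26.65
eef_pos: [0.4575, 0.0805, 0.066]
tool_rot: [1.0, -0.023, 0.016, 0.004]
ft_force: [0.0, -0.7, -0.0]
grip_width: 0.0428
```

```bash
python3 st.py .457 .0805 .068 -2.5
```

```text
t 26.65 tcp [0.4575 0.0805 0.066 ] yaw -2.6 tilt deg [ 1.84 -0.53] F [ 0.  -0.7 -0. ] w 42.8 j [ 0.18  0.32 -0.41  0.81 -0.01  1.8 ]
to go, tool mm [-0.4  0.1 -2. ] turn -0.1
```

Request:
apply_moves:
  moves:
    - [[0,0,-2.5,0],[0,0,0,0],[0,0,0,0],[0,0,0,0],[0,0,0,0],[0,0,0,0],[0,0,0,0],[0,0,0,0],[0,0,0,0],[0,0,0,0]]
  hand: -1

```text
clock: 27.65
eef_pos: [0.4573, 0.0806, 0.0691]
tool_rot: [1.0, -0.023, 0.016, 0.004]
ft_force: [-0.6, 0.2, 0.6]
grip_width: 0.0118
```

```bash
python3 st.py .457 .0805 .068 -2.5
```

```text
t 27.65 tcp [0.4573 0.0806 0.0691] yaw -2.6 tilt deg [ 1.85 -0.52] F [-0.6  0.2  0.6] w 11.8 j [ 0.18  0.32 -0.41  0.82 -0.01  1.8 ]
to go, tool mm [-0.3  0.1  1.1] turn -0.1
```

Request:
apply_moves:
  moves:
    - [[0,0,-6,0],[0,0,-12,0],[0,0,-18,0],[0,0,-18,0],[0,0,-18,0],[0,15,-18,0],[0,20,-14,0],[0,20,-10,0],[0,20,-5,0],[0,20,0,0]]

```text
clock: 28.65
eef_pos: [0.4483, -0.0144, 0.1958]
tool_rot: [1.0, -0.02, 0.016, 0.005]
ft_force: [0.2, -0.0, -1.8]
grip_width: 0.0117
```

Request:
apply_moves:
  moves:
    - [[0,20,0,0],[5,20,0,0],[10,20,0,0],[15,15,0,0],[18,10,0,0],[18,6,0,0],[18,4,0,0],[18,0,0,0],[15,0,0,0],[8,0,0,0]]

```text
clock: 29.65
eef_pos: [0.5703, -0.1226, 0.2039]
tool_rot: [1.0, -0.023, 0.016, 0.005]
ft_force: [-0.5, 0.7, -2.2]
grip_width: 0.0116
```

```bash
python3 st.py .6355 -.105 .15 -11
```

```text
t 29.65 tcp [ 0.5703 -0.1226  0.2039] yaw -2.64 tilt deg [ 1.82 -0.65] F [-0.5  0.7 -2.2] w 11.6 j [-0.21  0.4   0.11  1.25 -0.    1.41]
to go, tool mm [ 62.5 -21.1  55.8] turn 8.4
```

Request:
apply_moves:
  moves:
    - [[0,0,0,4.2],[0,0,0,4.2],[10,-5,4,0],[13,-6,6,0],[13,-6,8,0],[11,-6,9,0],[8,-4,9,0],[4,-2,6,0],[0,0,3,0],[0,0,0,0]]

```text
clock: 30.65
eef_pos: [0.639, -0.1037, 0.1561]
tool_rot: [0.995, -0.095, 0.014, 0.004]
ft_force: [0.8, 0.4, -1.5]
grip_width: 0.0121
```

```bash
python3 st.py .6358 -.105 .13 -11;  python3 - <<'E'
from h import *
a=cam('top'); b=cam('side')
cv2.imwrite('pics/p4.png',np.hstack([cv2.resize(a['im'][110:200,230:350],(400,300),interpolation=2),cv2.resize(b['im'][150:270,220:360],(400,343),interpolation=2)[:300]]))
E
```

```text
t 30.65 tcp [ 0.639  -0.1037  0.1561] yaw -10.87 tilt deg [ 1.58 -0.6 ] F [ 0.8  0.4 -1.5] w 12.1 j [-0.16  0.56  0.24  1.22 -0.01  1.6 ]
to go, tool mm [-3.6  1.7 26. ] turn 0.1
```

View pics/p4.png

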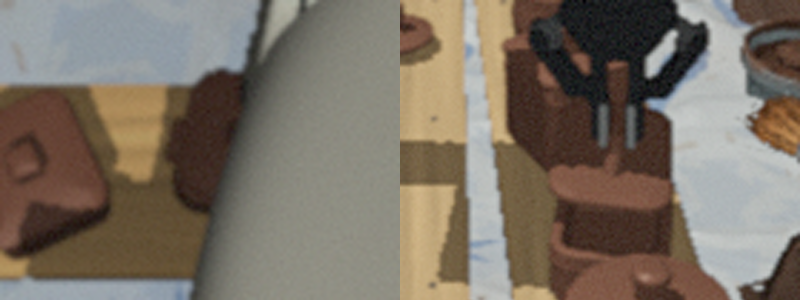

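Request:
apply_moves:
  moves:
    - [[-3.5,1.5,3,0],[0,0,4,0],[0,0,4,0],[0,0,4,0],[0,0,4,0],[0,0,4,0],[0,0,3,0],[0,0,0,0],[0,0,0,0],[0,0,0,0]]

```text
clock: 31.75
eef_pos: [0.6355, -0.1059, 0.1304]
tool_rot: [0.995, -0.096, 0.016, 0.004]
ft_force: [0.9, -0.2, -1.9]
grip_width: 0.012
```

```bash
python3 st.py .6358 -.105 .1151 -11
```

```text
t 31.75 tcp [ 0.6355 -0.1059  0.1304] yaw -10.96 tilt deg [ 1.77 -0.64] F [ 0.9 -0.2 -1.9] w 12.0 j [-0.16  0.57  0.19  1.16 -0.01  1.6 ]
to go, tool mm [-0.4 -1.1 15.3] turn 0.0
```

Request:
apply_moves:
  moves:
    - [[0,-1,3,0],[0,0,3,0],[0,0,3,0],[0,0,2,0],[0,0,1,0],[0,0,1,0],[0,0,1,0],[0,0,0,0],[0,0,0,0],[0,0,0,0]]

```text
clock: 32.75
eef_pos: [0.6368, -0.105, 0.1169]
tool_rot: [0.995, -0.095, 0.017, 0.004]
ft_force: [-0.7, 0.5, -0.7]
grip_width: 0.0118
```

```bash
python3 st.py .6358 -.105 .1151 -11
```

```text
t 32.75 tcp [ 0.6368 -0.105   0.1169] yaw -10.95 tilt deg [ 1.9  -0.65] F [-0.7  0.5 -0.7] w 11.8 j [-0.16  0.58  0.17  1.13 -0.01  1.6 ]
to go, tool mm [-1.   0.2  1.7] turn 0.0
```

Request:
apply_moves:
  moves:
    - [[-0.5,0,1,0],[0,0,1,0],[0,0,1,0],[0,0,1,0],[0,0,0,0],[0,0,0,0],[0,0,0,0],[0,0,0,0],[0,0,0,0],[0,0,0,0]]

```text
clock: 33.75
eef_pos: [0.6366, -0.105, 0.1165]
tool_rot: [0.995, -0.095, 0.019, 0.004]
ft_force: [-1.5, 0.8, 2.2]
grip_width: 0.0118
```

```bash
python3 st.py .6358 -.105 .1151 -11
```

```text
t 33.75 tcp [ 0.6366 -0.105   0.1165] yaw -10.95 tilt deg [ 2.07 -0.68] F [-1.5  0.8  2.2] w 11.8 j [-0.16  0.58  0.16  1.12 -0.01  1.6 ]
to go, tool mm [-0.8  0.2  1.3] turn 0.0
```

Request:
apply_moves:
  moves:
    - [[0,0,0,0],[0,0,0,0],[0,0,0,0],[0,0,0,0],[0,0,0,0],[0,0,-5,0],[0,0,-12,0],[0,0,-20,0],[0,0,-25,0],[0,0,-20,0]]
  hand: 0

```text
clock: 34.75
eef_pos: [0.6321, -0.1038, 0.1988]
tool_rot: [0.995, -0.095, 0.015, 0.004]
ft_force: [-0.0, 1.0, 0.6]
grip_width: 0.0429
```

```bash
python3 st.py .4665 .2595 .2 -11
```

```text
t 34.75 tcp [ 0.6321 -0.1038  0.1988] yaw -10.95 tilt deg [ 1.72 -0.63] F [-0.   1.   0.6] w 42.9 j [-0.16  0.52  0.29  1.31 -0.01  1.6 ]
to go, tool mm [-231.5 -325.1  -10.1] turn 0.0
```

Request:
apply_moves:
  moves:
    - [[-15,-20,0,0],[-18,-25,0,0],[-18,-25,0,0],[-18,-25,0,0],[-18,-25,0,0],[-18,-25,0,0],[-18,-25,0,0],[-18,-25,0,0],[-18,-25,0,0],[-18,-25,0,0]]

```text
clock: 35.75
eef_pos: [0.5092, 0.1762, 0.2089]
tool_rot: [0.995, -0.1, 0.03, 0.002]
ft_force: [0.4, 0.3, -0.0]
grip_width: 0.0426
```

```bash
python3 st.py .4665 .2595 .13 -11
```

```text
t 35.75 tcp [0.5092 0.1762 0.2089] yaw -11.5 tilt deg [ 3.43 -0.62] F [ 0.4  0.3 -0. ] w 42.6 j [ 0.35  0.3  -0.02  1.2  -0.03  2.12]
to go, tool mm [-63.2 -73.   75.3] turn -0.5
```

Request:
apply_moves:
  moves:
    - [[0,0,0,-8.2],[0,0,0,-8.2],[0,0,0,-8.2],[0,0,0,-8.2],[0,0,0,-8.2],[0,0,0,-8.2],[0,0,0,-8.2],[0,0,0,-8.2],[0,0,0,-8.2],[0,0,0,-8.2]]

```text
clock: 36.75
eef_pos: [0.5092, 0.1829, 0.2233]
tool_rot: [0.797, 0.603, 0.029, 0.024]
ft_force: [-0.1, -0.9, 0.8]
grip_width: 0.0424
```

```bash
python3 st.py .4665 .2595 .13 79
```

```text
t 36.75 tcp [0.5092 0.1829 0.2233] yaw 74.27 tilt deg [ 4.34 -0.17] F [-0.1 -0.9  0.8] w 42.4 j [ 0.36  0.28 -0.01  1.21 -0.03  0.63]
to go, tool mm [ 60.5 -68.6  89.6] turn -4.7
```

Request:
apply_moves:
  moves:
    - [[0,50,0,0],[0,50,0,0],[0,40,0,0],[0,0,0,0],[0,0,0,0],[0,0,0,0],[0,0,0,0],[0,-8,0,0],[0,-16,0,0],[0,-16,0,0]]

```text
clock: 37.75
eef_pos: [0.6007, 0.1562, 0.2356]
tool_rot: [0.795, 0.606, 0.029, 0.024]
ft_force: [-0.6, -0.4, -0.4]
grip_width: 0.0427
```

```bash
python3 st.py .4665 .2595 .13 79
```

```text
t 37.75 tcp [0.6007 0.1562 0.2356] yaw 74.7 tilt deg [ 4.3 -0.1] F [-0.6 -0.4 -0.4] w 42.7 j [ 0.26  0.43  0.24  1.31 -0.02  0.53]
to go, tool mm [  62.3 -164.1   95.1] turn -4.3
```

Request:
apply_moves:
  moves:
    - [[6,-16,6,0],[8,-20,8,0],[8,-20,8,0],[8,-20,10,0],[8,-20,10,0],[8,-20,12,0],[6,-18,12,0],[5,-14,12,0],[4,-10,8,0],[0,0,0,0]]

```text
clock: 38.75
eef_pos: [0.4503, 0.2627, 0.1426]
tool_rot: [0.791, 0.611, 0.032, 0.023]
ft_force: [0.4, 0.4, -0.3]
grip_width: 0.0426
```

```bash
python3 st.py .4665 .2595 .07 75; python3 - <<'E'
from h import *
c=cam('wrist'); cv2.imwrite('pics/p5.png',c['im'])
E
```

```text
t 38.75 tcp [0.4503 0.2627 0.1426] yaw 75.38 tilt deg [4.56 0.17] F [ 0.4  0.4 -0.3] w 42.6 j [ 0.55  0.3  -0.2   1.   -0.04  0.8 ]
to go, tool mm [-0.7 10.9 73.7] turn 0.4
```

View pics/p5.png

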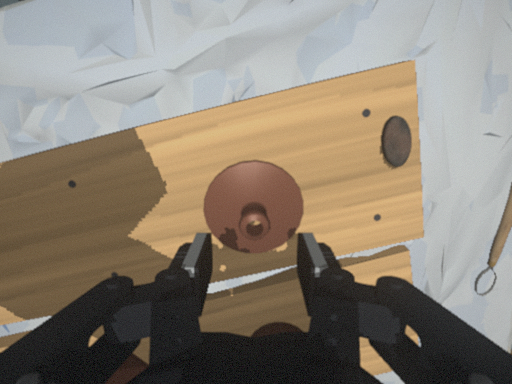

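Request:
apply_moves:
  moves:
    - [[-0.5,6,6,0],[0,5,8,0],[0,0,10,0],[0,0,10,0],[0,0,8,0],[0,0,6,0],[0,0,3,0],[0,0,0,0],[0,0,0,0],[0,0,0,0]]

```text
clock: 39.8
eef_pos: [0.4707, 0.258, 0.0902]
tool_rot: [0.792, 0.609, 0.035, 0.024]
ft_force: [0.2, 0.5, -0.6]
grip_width: 0.0427
```

```bash
python3 st.py .4665 .2595 .07 75
```

```text
t 39.8 tcp [0.4707 0.258  0.0902] yaw 75.12 tilt deg [4.82 0.22] F [ 0.2  0.5 -0.6] w 42.7 j [ 0.52  0.38 -0.24  0.87 -0.04  0.78]
to go, tool mm [-0.1 -6.  19.8] turn 0.1
```

Request:
apply_moves:
  moves:
    - [[0,-3,3,0],[0,-3,4,0],[0,0,4,0],[0,0,3,0],[0,0,3,0],[0,0,2,0],[0,0,0,0],[0,0,0,0],[0,0,0,0],[0,0,0,0]]

```text
clock: 40.8
eef_pos: [0.4666, 0.2603, 0.0701]
tool_rot: [0.792, 0.609, 0.036, 0.024]
ft_force: [-0.6, -0.0, -0.4]
grip_width: 0.0426
```

```bash
python3 st.py .4665 .2595 .07 75
```

```text
t 40.8 tcp [0.4666 0.2603 0.0701] yaw 75.14 tilt deg [4.92 0.29] F [-0.6 -0.  -0.4] w 42.6 j [ 0.53  0.4  -0.27  0.82 -0.04  0.79]
to go, tool mm [-0.8  0.1  0.1] turn 0.1
```

Request:
apply_moves:
  moves:
    - [[0,0,0,0],[0,0,0,0],[0,0,0,0],[0,0,0,0],[0,0,0,0],[0,0,0,0],[0,0,0,0],[0,0,0,0],[0,0,0,0],[0,0,0,0]]
  hand: -1

```text
clock: 41.8
eef_pos: [0.4669, 0.2603, 0.0707]
tool_rot: [0.792, 0.609, 0.036, 0.024]
ft_force: [-0.2, -0.3, -0.6]
grip_width: 0.02
```

```bash
python3 st.py .6216 .243 .18 75
```

```text
t 41.8 tcp [0.4669 0.2603 0.0707] yaw 75.14 tilt deg [4.97 0.29] F [-0.2 -0.3 -0.6] w 20.0 j [ 0.53  0.4  -0.27  0.82 -0.04  0.79]
to go, tool mm [ 25.9 162.4 -95.5] turn 0.1
```

Request:
apply_moves:
  moves:
    - [[0,0,-6,0],[0,0,-12,0],[0,2,-16,0],[0,5,-18,0],[2,10,-18,0],[3,14,-12,0],[3,16,-6,0],[3,16,0,0],[3,16,0,0],[2,10,0,0]]

```text
clock: 42.8
eef_pos: [0.5498, 0.2527, 0.1786]
tool_rot: [0.791, 0.61, 0.038, 0.025]
ft_force: [-0.2, 0.9, -0.3]
grip_width: 0.0197
```

```bash
python3 st.py .6216 .243 .16 75
```

```text
t 42.8 tcp [0.5498 0.2527 0.1786] yaw 75.3 tilt deg [5.15 0.43] F [-0.2  0.9 -0.3] w 19.7 j [ 0.45  0.42  0.07  1.14 -0.03  0.7 ]
to go, tool mm [ 8.3 70.  24.9] turn 0.3
```

Request:
apply_moves:
  moves:
    - [[1,10,1,0],[1,14,2,0],[1,14,3,0],[1,12,3,0],[1,9,4,0],[1,6,4,0],[1,3,3,0],[0,0,2,0],[0,0,0,0],[0,0,0,0]]

```text
clock: 43.8
eef_pos: [0.6223, 0.2417, 0.1654]
tool_rot: [0.791, 0.61, 0.038, 0.024]
ft_force: [-0.5, -0.5, -1.0]
grip_width: 0.02
```

```bash
python3 st.py .6216 .243 .1307 75;  python3 - <<'E'
from h import *
a=cam('top'); b=cam('side')
cv2.imwrite('pics/p6.png',np.hstack([cv2.resize(a['im'][120:200,120:230],(400,291),interpolation=2)[:280],cv2.resize(b['im'][110:180,230:330],(400,280),interpolation=2)]))
E
```

```text
t 43.8 tcp [0.6223 0.2417 0.1654] yaw 75.32 tilt deg [5.19 0.48] F [-0.5 -0.5 -1. ] w 20.0 j [ 0.38  0.55  0.25  1.18 -0.03  0.64]
to go, tool mm [-0.  -3.9 34.5] turn 0.3
```

View pics/p6.png

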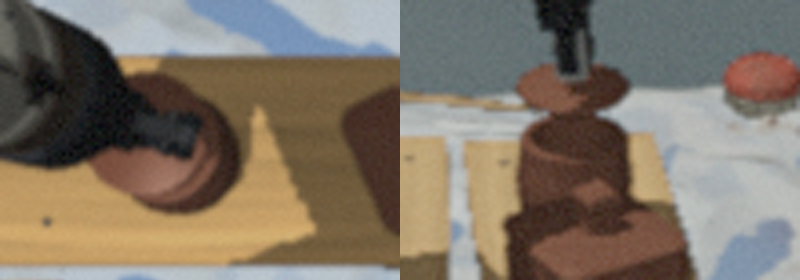

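Request:
apply_moves:
  moves:
    - [[0,-0.5,4,0],[0,-0.5,4,0],[0,-0.5,4,0],[0,-0.5,4,0],[0,-0.5,4,0],[0,-0.5,4,0],[0,0,0,0],[0,0,0,0],[0,0,0,0],[0,0,0,0]]

```text
clock: 44.9
eef_pos: [0.6209, 0.2431, 0.1393]
tool_rot: [0.791, 0.61, 0.039, 0.024]
ft_force: [0.2, 0.4, -0.8]
grip_width: 0.0198
```

```bash
python3 st.py .6216 .243 .1307 75
```

```text
t 44.9 tcp [0.6209 0.2431 0.1393] yaw 75.36 tilt deg [5.19 0.49] F [ 0.2  0.4 -0.8] w 19.8 j [ 0.38  0.57  0.2   1.12 -0.03  0.64]
to go, tool mm [-0.2 -0.1  8.7] turn 0.4
```

Request:
apply_moves:
  moves:
    - [[0,0,3,0],[0,0,2,0],[0,0,1.5,0],[0,0,1,0],[0,0,1,0],[0,0,1,0],[0,0,1,0],[0,0,0,0],[0,0,0,0],[0,0,0,0]]

```text
clock: 45.9
eef_pos: [0.6226, 0.2434, 0.1311]
tool_rot: [0.791, 0.61, 0.04, 0.025]
ft_force: [0.8, -0.8, 0.8]
grip_width: 0.0199
```

```bash
python3 st.py .6216 .243 .1307 75
```

```text
t 45.9 tcp [0.6226 0.2434 0.1311] yaw 75.36 tilt deg [5.38 0.54] F [ 0.8 -0.8  0.8] w 19.9 j [ 0.38  0.57  0.19  1.1  -0.03  0.64]
to go, tool mm [-0.6 -0.9  0.3] turn 0.4
```

Contact at the expected height; a touch more, then release and withdraw.

Request:
apply_moves:
  moves:
    - [[0,0,1,0],[0,0,1,0],[0,0,0,0],[0,0,0,0],[0,0,0,0],[0,0,0,0],[0,0,0,0],[0,0,0,0],[0,0,0,0],[0,0,0,0]]

```text
clock: 46.9
eef_pos: [0.6229, 0.2434, 0.1311]
tool_rot: [0.791, 0.61, 0.041, 0.025]
ft_force: [-0.8, 0.1, 2.3]
grip_width: 0.0201
```

```bash
python3 st.py .6216 .243 .1307 75
```

```text
t 46.9 tcp [0.6229 0.2434 0.1311] yaw 75.36 tilt deg [5.45 0.55] F [-0.8  0.1  2.3] w 20.1 j [ 0.38  0.57  0.19  1.1  -0.03  0.64]
to go, tool mm [-0.7 -1.1  0.2] turn 0.4
```

Request:
apply_moves:
  moves:
    - [[0,0,0,0],[0,0,0,0],[0,0,0,0],[0,0,0,0],[0,0,0,0],[0,0.5,-5,0],[0,1,-10,0],[0,1.5,-15,0],[0,2,-20,0],[0,2,-20,0]]
  hand: 0

```text
clock: 47.9
eef_pos: [0.6213, 0.2402, 0.2009]
tool_rot: [0.791, 0.61, 0.037, 0.024]
ft_force: [0.3, -0.4, 0.4]
grip_width: 0.0427
```

Request:
apply_moves:
  moves:
    - [[0,-20,-15,0],[0,-35,-15,0],[0,-35,-10,0],[0,-35,0,0],[0,-35,0,0],[0,-35,0,0],[0,-30,0,0],[0,-20,0,0],[0,-10,0,0],[0,0,0,0]]

```text
clock: 48.9
eef_pos: [0.3693, 0.3088, 0.2342]
tool_rot: [0.792, 0.608, 0.051, 0.026]
ft_force: [-0.2, -0.2, -0.2]
grip_width: 0.0428
```

```bash
python3 st.py; python3 - <<'E'
from h import *
import pickle
D={n:cam(n) for n in ('top','side','wrist')}; pickle.dump(D,open('d9.pkl','wb'))
a,b,c=(D[n]['im'] for n in ('top','side','wrist'))
cv2.imwrite('pics/p7.png',np.vstack([cv2.resize(a[120:215,120:450],(800,230),interpolation=2),np.hstack([cv2.resize(b[125:330,215:365],(270,369),interpolation=2),cv2.resize(c,(492,369)),np.zeros((369,38,3),np.uint8)])]))
E
```

```text
t 48.9 tcp [0.3693 0.3088 0.2342] yaw 75.25 tilt deg [6.42 1.23] F [-0.2 -0.2 -0.2] w 42.8 j [ 0.73  0.14 -0.17  1.17 -0.06  0.99]
```

View pics/p7.png

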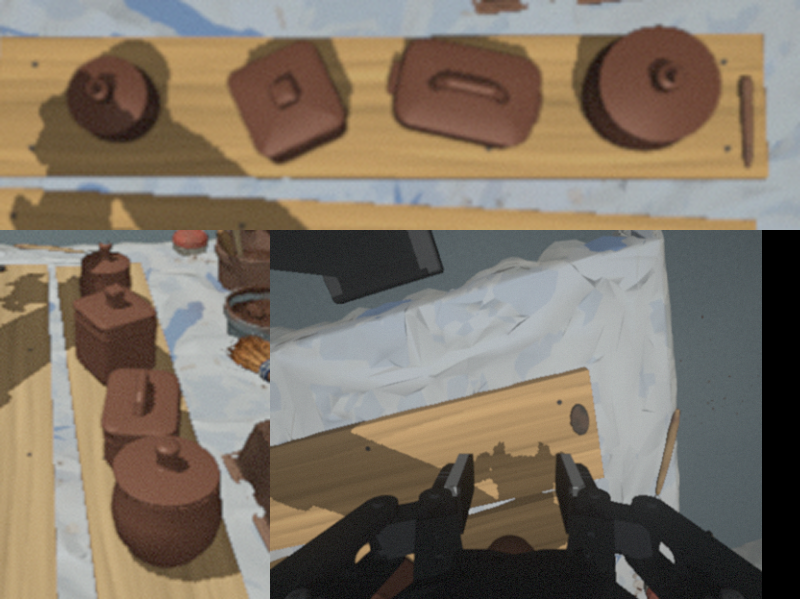

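Request:
apply_moves:
  moves:
    - [[-11,28,-10,0],[-11,30,-10,0],[-11,30,-10,0],[-11,30,-10,0],[-11,30,-8,0],[-11,30,-8,0],[-11,30,-5,0],[-11,30,-5,0],[-8,25,-5,0],[0,0,0,0]]

```text
clock: 50.05
eef_pos: [0.6096, 0.1307, 0.3277]
tool_rot: [0.796, 0.603, 0.051, 0.028]
ft_force: [0.1, 0.4, 0.5]
grip_width: 0.0423
```

```bash
python3 st.py; python3 - <<'E'
from h import *
import pickle
c=cam('wrist'); pickle.dump(c,open('w8.pkl','wb'))
for n,p in (('s',(.6216,.243,.11)),('c',(.6195,.0674,.128)),('b',(.6358,-.105,.096)),('l',(.6365,-.275,.134))): print(n,np.round(proj(c,p)))
E
```

```text
t 50.05 tcp [0.6096 0.1307 0.3277] yaw 74.4 tilt deg [6.58 0.95] F [0.1 0.4 0.5] w 42.3 j [ 0.21  0.39  0.41  1.48 -0.01  0.49]
s [344. 132.]
c [191. 178.]
b [ 70. 219.]
l [-67. 269.]
```

Request:
apply_moves:
  moves:
    - [[-35,-8,0,0],[-40,-10,0,0],[-40,-10,0,0],[-40,-10,0,0],[-40,-10,0,0],[-40,-10,0,0],[-35,-8,0,0],[0,0,0,0],[0,0,0,0],[0,0,0,0]]

```text
clock: 51.1
eef_pos: [0.4654, -0.1161, 0.301]
tool_rot: [0.795, 0.604, 0.048, 0.024]
ft_force: [-0.9, 0.1, 0.2]
grip_width: 0.0424
```

```bash
python3 st.py; python3 - <<'E'
from h import *
import pickle
c=cam('wrist'); pickle.dump(c,open('w9.pkl','wb'))
for n,p in (('s',(.6216,.243,.11)),('c',(.6195,.0674,.128)),('b',(.6358,-.105,.096)),('l',(.6365,-.275,.134))): print(n,np.round(proj(c,p)))
E
```

```text
t 51.1 tcp [ 0.4654 -0.1161  0.301 ] yaw 74.53 tilt deg [6.03 1.08] F [-0.9  0.1  0.2] w 42.4 j [-0.27  0.11 -0.03  1.34  0.05  0.  ]
s [565. 199.]
c [436. 244.]
b [290. 277.]
l [159. 331.]
```

Request:
apply_moves:
  moves:
    - [[-8,20,0,0],[-10,28,0,0],[-10,28,0,0],[-10,28,0,0],[-10,28,0,0],[-8,20,0,0],[-4,10,0,0],[0,0,0,0],[0,0,0,0],[0,0,0,0]]

```text
clock: 52.15
eef_pos: [0.6174, -0.2052, 0.3104]
tool_rot: [0.788, 0.613, 0.048, 0.022]
ft_force: [0.9, -0.5, -0.5]
grip_width: 0.0424
```

```bash
python3 st.py; cat > chk.py <<'E'
from fit import *
c=cam('wrist'); pickle.dump(c,open('w9.pkl','wb'))
T=pickle.load(open('d9.pkl','rb'))['top']; A=pickle.load(open('w8.pkl','rb')); A['bot']=c['bot']=250; A['op']=c['op']=13
L={'s':(.6216,.243,.11,0),'c':(.6195,.0674,.128,.45),'b':(.6358,-.105,.096,-.19),'l':(.6365,-.275,.134,0)}
S={'s':(.0395,.0395,.0395),'c':(.0455,.0455,.012),'b':(.0445,.0675,.012),'l':(.0545,)*3}
for n in L:
    vs=[]
    for v in (T,A,c):
        u=proj(v,L[n][:3])
        if 15<u[0]<497 and u[1]<235:
            P=away(v,tuple(float(t) for t in u))
            if len(P)>15: vs.append((v,P))
    x,e=fit(vs,*S[n],L[n],S[n][2]<.03)
    print(n,'lid edge',np.round(x[:3],4),np.degrees(x[3:]).round(1),'offset mm',(1000*(x[:2]-L[n][:2])).round(1),[float(k) for k in e],[len(p) for _,p in vs])
E
python3 chk.py
```

```text
t 52.15 tcp [ 0.6174 -0.2052  0.3104] yaw 75.91 tilt deg [5.88 1.43] F [ 0.9 -0.5 -0.5] w 42.4 j [-0.35  0.47  0.5   1.5   0.06 -0.1 ]
s lid edge [0.6205 0.2416 0.1042] [] offset mm [-1.1 -1.4] [1.05, 0.77] [32, 79]
c lid edge [0.62   0.0674 0.1134] [25.3] offset mm [ 0.5 -0. ] [1.16, 0.55] [38, 107]
b lid edge [ 0.6336 -0.1053  0.0866] [-12.3] offset mm [-2.2 -0.3] [2.44, 1.14, 1.26] [71, 137, 165]
l lid edge [ 0.6356 -0.2726  0.1257] [] offset mm [-0.9  2.4] [1.32, 1.87] [51, 124]
```

```bash
python3 -c "
from h import *
print(workorder.job_done())"
```

```text
the job is handed in; nothing more can be done
None
```

All four lids are on their own pots and the job is handed in at about 52 s of the 109 s allowed; no verdict was reported.

I took the poses from the top camera and three wrist-camera places, gripped each lid by its knob or handle, and lowered it in 1 mm steps. I released each one only at contact, at 2.2 to 2.5 N.

| Lid | Offset from pot centre, last fit | Turn from pot | Plate edge height, measured / expected |
|---|---|---|---|
| Small jar | 1.8 mm | – | 104 / 100 mm |
| Tea caddy | 0.5 mm | 0.5° | 113 / 118 mm |
| Butter dish | 2.2 mm | 1.3° | 87 / 86 mm |
| Large jar | 2.5 mm | – | 126 / 124 mm |

- **Seating:** the gripper height at release was within 0.5 mm of the fully seated value for the two jars and the caddy. For the butter dish it was 1.3 mm high, with the gripper tilted about 2°. The last top and side pictures showed all four lids looking level and closed, with the pots looking undisturbed. I did not measure the pots' positions again at the end.
- **Disagreements:** the optical heights for the small jar and caddy are 4 to 5 mm off the expected values. I put this down to weak height measurement: the caddy's rim had already read about 5 mm low before its lid was placed. I relied on the contact force and gripper height instead.
- **Tool tilt:** it drifted during the run and was about 5° while placing the small lid. I turned the jaws so that this tilt lay along their axis and would not tip the lid. It did not disturb any placing that I could see.

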